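# Dowel-gluing station: change the cartridge, load the carrier, roll it in

## Robot

A 7-joint arm with a two-finger parallel gripper is mounted at the origin on the work surface. World frame = base frame: x ahead of the robot, y to its left, z up, the work surface at z = 0. Lengths are in m, angles in rad, forces in N, time in s.
With the tool pointing down it reaches from about 0.4 to 0.875 m from the base axis. Payload 19.3 kg.
Tool frame: the origin (TCP) lies at the very end of the fingers, on their centre line; the grasp point (between the pads) lies 19 mm behind it; z points along the fingers, y is the line along which they close (so a half turn about z gives the same grasp; the last joint's range is limited). The gripper opens to 85 mm and grips with 20 to 120 N. Pads are 22 mm wide; open, the fingers measure 114 mm over their backs; the gripper's body (76 mm by 85 mm) begins 54 mm behind the grasp point. The pads swing forward as they close: fully open they stand 13 mm farther back than shut.
Start: joints at [1.056, 0.521, -0.036, 1.599, 0.021, 1.021, -0.113], TCP at [0.269, -0.564, 0.231] pointing down, gripper open.
Joint ranges: [-2.91, 2.91], [-0.3, 2.13], [-1.5, 1.42], [0.17, 2.43], [-1.26, 4.41], [0.16, 1.93], [-2.52, 2.52]. Speed limits (rad/s): [1.89, 1.89, 2.39, 2.39, 3.01, 3.01, 3.01].

## Interface

Orientations are given as [roll, pitch, yaw] about the fixed x, y, z axes, in that order (R = Rz(yaw) Ry(pitch) Rx(roll)).
In Python, from workcell import monitor, optics, job_done gives the robot as it stands.
- The arm moves only by the shell command python3 -m handwheel 'ROWS' [FORCE]. ROWS is JSON, a list of rows, each an object of numbers: "dx", "dy", "dz": the shift along the tool's x, y, z in cm; "wx", "wy", "wz": the turn, a rotation vector about the tool's x, y, z in rad; "claw": the opening in per cent of the stroke, from 0 (shut) to 100 (fully open). A call has 1 to 8 rows; each row shifts and turns the commanded pose from where the row before left it, along the tool's axes as they then stand; what a row does not reach is not made up. A row lasts 1/8 s, in which the tool goes at most 62.5 mm and 10.7 degrees, less where a joint would pass 70% of its speed; a pose out of reach is approached as far as the arm can. A call with a gripper value outside its range is refused whole. The fingers move at their own pace and stop on an object; FORCE is the grip in N (left out, the last holds). Time passes only in rows, so rows that do not move let the fingers close. It gives the time, the measured TCP pose, the force, the opening and the grip force at its end, in the units of the state.
- monitor.observe(): the state, without advancing time (a new reading comes with each control period).
- optics.grab_frame(name): name is "scene" or "top"; returns a dict with "frame" (480x640x3 uint8, blue, green, red), "fovy" (degrees; the focal length in pixels is half the picture's height over the tangent of half this angle, whatever the lens; pixels are square), "cx", "cy" (the principal point, pixels), "R" (3x3) and "t" (3): a world point X has camera coordinates R X + t. Camera axes: x right, y down, z forward; pixel columns grow to the right and rows downward; lengths in m; the calibration is good to about 2 mm. A picture is of the moment at which its call begins. There is no depth.
- job_done(): hands the job in; it is judged then, once.
Trained networks look in the newest picture that a camera, given by its name, has taken for a name from the list of things; names that differ only in an ending like _2 or _b are one class to them, and where a whole thing is asked for, a point or a joint stands for the part that bears it (a point fixed in the world has none). Each returns a list of dicts, best first, with "p" (0 to 1); they miss things now and then, are a little off and sometimes report something else, mostly with a low value. They report only what shows in the picture. A call takes as long as a camera call. They do not tell look-alikes from the thing itself.
- optics.masks_of(name, camera): "region" (480x640 bool, what is visible of it) and "rect" ([left, top, width, height] in pixels, round what is visible of it).
The state is a dict: "clock": time; "qpos": joint angles; "qd": joint speeds; "joint_efforts": joint torques, N m; "position": TCP position; "tool_rot": TCP orientation; "force": force on the tool from outside, world axes, zero at the start; "moment": the same for the moment, N m; "grip_width": finger opening in m; "finger_force": force on a finger pad.
Only numpy, scipy, OpenCV 4.12 (cv2) and the standard library are available. Lean on these libraries where they do the work, as an engineer would, in place of code of your own. Each camera call takes 0.05 s, during which the arm holds its last target. There are 200 camera calls.

## Task

Get the gluing station ready: lift the sprung clamp bar and turn it aside, drop the spent grey cartridge in the red bin, lay the fresh yellow one in the cradle with its nozzle towards the roller track and its flange between the rear support and the steel pusher plate, then swing the bar back square and lower it onto the barrel. Load every wooden block on the bench into the blue carrier, one about the middle of each lane used, lying flat on its floor with its drilled, red-banded end towards the glue head, and once they are all in push the carrier along the rollers fully home against the stop in the yellow bay. The cartridge and the blocks may be done in either order; leave the other things on the bench alone.

Things in the scene. Friction and masses are not known exactly. Their poses are not given: they have to be found in the camera images.
- cradle_seat (a point): fixed glue head: where the centre of a rightly laid cartridge comes, 80 mm above the bench. +x: the way its nozzle points (to the track), z up. Two white V supports, 14 thick, at x = -50 and +50 mm (arms 27 out each side, tops level with this point) centre the barrel by themselves; between them it is free, its underside 14 mm above a pedestal 50 wide
- nozzle_spot (a point): fixed, 110 mm in front (+x) of cradle_seat, same axes: where the nozzle tip comes. At the other end of the glue head, a steel pusher plate (56 wide, top 28 above the cartridge axis) has its front at cradle_seat x = -83: the flange goes in the 26 mm gap between it and the rear support. Black drive box behind it, x = -120 to -190, top 26 above the axis
- clamp_knob (a point): grip point of the orange upright round knob (22 diameter, 40 high; this point 16 below its top, 24 above the bar) on the sprung clamp bar, straight above the cartridge, 75 mm from the pivot. Bar 18 wide, 12 high, reaching 104 mm from the pivot; the inverted V under it straddles the barrel. Moves with the bar
- clamp_pivot (a point): on the vertical post about which the clamp bar turns and along which it lifts (75 mm in +y from cradle_seat), level with clamp_knob; moves up and down with the bar
- clamp_lift (a joint): height of the clamp bar over its lower stop, 0 to 0.055 m; 0.010 when seated on a cartridge. A spring pulls it down (4 to 8 N plus 1.5 N of weight): let go, it drops, damped. Above about 0.026 its V clears a cartridge in the cradle; turned aside it may be let down to 0
- clamp_swing (a joint): turn of the clamp bar about its post, 0 to 1.75 rad: 0 (a stop) = square across the cartridge; grows counter-clockwise seen from above, swinging the knob to the track side (+x of cradle_seat). At 1.3 or more the cartridge can be lifted out. Light friction holds it where it is left
- spent_center (a point): spent cartridge, 0.06 kg: grey barrel 36 diameter x 130 long, black rear flange and nozzle; starts in the cradle under the bar. Point on the axis, mid-barrel; x along the axis to the nozzle. Flange at x = -65 to -73, 54 wide (y) x 36 high, flat below so that it does not roll; nozzle to x = +110
- fresh_center (a point): fresh cartridge, about 0.16 kg: same shape and sizes as the spent one, yellow barrel, green flange and nozzle, lying on the bench (axis 18 mm high). Point on the axis, mid-barrel; x towards the nozzle
- bin_mouth (a point): red waste bin for spent cartridges, fixed to the bench, open top 225 (x) x 150 (y), 95 high, walls 4; this point is the centre of the mouth at rim height
- carrier_lip (a point): loose blue carrier tray 118 x 222, 0.45 kg. Point: top middle of its low front lip (10 above the floor) facing the glue head; +x from it across the tray, y along the track. Far wall 30, end walls 40 above the floor. Four lanes 50 wide, 106 long, with ribs 4 thick, 10 high: floor centres at x = 56, y = -81, -27, 27, 81, z = -10 mm. A block lying right has the yaw of these axes
- carrier_push (a point): outside of the carrier's end wall at the loading end (+y), mid-width, 30 above its underside (16 below the wall top): the place to push, towards -y; axes as carrier_lip
- bay_rear (a point): fixed: where carrier_push comes when the carrier is fully home against the rubber buffers of the yellow stop, in the bay at the -y end of the track. y along the track to the loading end; it runs on 350 mm that way. 14 free grey rollers, tops 30 mm below this point, aluminium guides 12 mm higher than them, 4 mm clear of the carrier. It rolls with about 1 N and stays where left
- block1_center (a point): centre of a pine foot block 50 (x) x 40 x 40, 0.055 kg, lying on the bench; a dowel hole is drilled in its -x end, and a red band runs round it next to that drilled end. May be absent.
- block2_center (a point): centre of a pine foot block 50 (x) x 40 x 40, 0.055 kg, lying on the bench; a dowel hole is drilled in its -x end, and a red band runs round it next to that drilled end. May be absent.
- block3_center (a point): centre of a pine foot block 50 (x) x 40 x 40, 0.055 kg, lying on the bench; a dowel hole is drilled in its -x end, and a red band runs round it next to that drilled end. May be absent.
- block4_center (a point): centre of a pine foot block 50 (x) x 40 x 40, 0.055 kg, lying on the bench; a dowel hole is drilled in its -x end, and a red band runs round it next to that drilled end. May be absent.
- glue: white glue bottle with an orange cap, 60 diameter, 160 high; bystander, origin under its middle
- tape: yellow tape measure, 68 x 36 x 62 high; bystander, origin under its middle
- pot: small white screw pot with a blue lid, 44 diameter, 55 high; bystander, origin under its middle
- sander: cork sanding block with a red base, 95 x 55 x 26; bystander, origin under its middle
There are look-alikes about, which are no part of the job. Leave any green look-alike of the part that bears block2_center alone.

How it is judged:
On the way, in this order (a step that is already met when the one before it is completed fails the run):
1. all blocks lie in lanes of the carrier, drilled ends towards the glue head, while the carrier is still out of the bay (more than 80 mm from home) (x of block1_center in the frame of carrier_lip between 0.0315 and 0.0805 m and y of block1_center in the frame of carrier_lip between -0.112 and 0.112 m and z of block1_center in the frame of carrier_lip between 0.003 and 0.0155 m and angle between the x axis of each of block1_center, block2_center, block3_center, block4_center and the x axis of carrier_lip, either way round below 0.25 rad and x of carrier_lip in the frame of block1_center below 0 m and x of block2_center in the frame of carrier_lip between 0.0315 and 0.0805 m and y of block2_center in the frame of carrier_lip between -0.112 and 0.112 m and z of block2_center in the frame of carrier_lip between 0.003 and 0.0155 m and x of carrier_lip in the frame of block2_center below 0 m and x of block3_center in the frame of carrier_lip between 0.0315 and 0.0805 m and y of block3_center in the frame of carrier_lip between -0.112 and 0.112 m and z of block3_center in the frame of carrier_lip between 0.003 and 0.0155 m and x of carrier_lip in the frame of block3_center below 0 m and x of block4_center in the frame of carrier_lip between 0.0315 and 0.0805 m and y of block4_center in the frame of carrier_lip between -0.112 and 0.112 m and z of block4_center in the frame of carrier_lip between 0.003 and 0.0155 m and x of carrier_lip in the frame of block4_center below 0 m and distance between carrier_push and bay_rear above 0.08 m), for 0.2 s.
2. the carrier is pushed fully home in the bay (distance between carrier_push and bay_rear below 0.01 m), for 0.2 s.
At the end, for the whole second after the job is handed in: Blocks flat, one to a lane, 24 mm or less from mid-lane, drilled ends to the glue head (0.25 rad); carrier within 10 mm of home; spent one in the bin, 15 mm under the rim; fresh one within 14 mm of its seat, pointing right (0.12 rad); bar square (0.15 rad), down on the barrel (lift 7 to 13.5 mm) (x of block1_center in the frame of carrier_lip between 0.0315 and 0.0805 m and y of block1_center in the frame of carrier_lip between -0.112 and 0.112 m and z of block1_center in the frame of carrier_lip between 0.003 and 0.0155 m and angle between the x axis of each of block1_center, block2_center, block3_center, block4_center and the x axis of carrier_lip, either way round below 0.25 rad and x of carrier_lip in the frame of block1_center below 0 m and x of block2_center in the frame of carrier_lip between 0.0315 and 0.0805 m and y of block2_center in the frame of carrier_lip between -0.112 and 0.112 m and z of block2_center in the frame of carrier_lip between 0.003 and 0.0155 m and x of carrier_lip in the frame of block2_center below 0 m and x of block3_center in the frame of carrier_lip between 0.0315 and 0.0805 m and y of block3_center in the frame of carrier_lip between -0.112 and 0.112 m and z of block3_center in the frame of carrier_lip between 0.003 and 0.0155 m and x of carrier_lip in the frame of block3_center below 0 m and x of block4_center in the frame of carrier_lip between 0.0315 and 0.0805 m and y of block4_center in the frame of carrier_lip between -0.112 and 0.112 m and z of block4_center in the frame of carrier_lip between 0.003 and 0.0155 m and x of carrier_lip in the frame of block4_center below 0 m and distance between carrier_push and bay_rear below 0.01 m and x of spent_center in the frame of bin_mouth between -0.11 and 0.11 m and y of spent_center in the frame of bin_mouth between -0.073 and 0.073 m and z of spent_center in the frame of bin_mouth below -0.015 m and distance between fresh_center and cradle_seat below 0.014 m and angle between the x axis of fresh_center and the x axis of cradle_seat, either way round below 0.12 rad and x of nozzle_spot in the frame of fresh_center above 0 m and value of joint clamp_lift between 0.007 and 0.0135 m and value of joint clamp_swing below 0.15 rad and velocity of joint clamp_lift below 0.02 m/s); the robot touches nothing.
It fails at once if a bystander is shoved more than 50 mm (distance of any of glue, tape, pot, sander from where it was at the start of the episode above 0.05 m).
It fails at once if a bystander is knocked over (angle between any of glue, tape, pot, sander's own z axis and vertical above 0.6 rad).
Of block1, block2, block3, block4 only 2 to 4 are there at a start; the rules pass over those that are not, and their reading is None.
At some moment in a run one of block1, block2, block3, block4 may be knocked a few centimetres aside while the robot is not near it.
Once in a run the grip may slacken for a moment while it holds something.
It also fails if it takes over 210 s, if anything falls off the work surface, if the arm or the gripper's body presses on something with over 40 N, if the wrist force passes 120 N, or if a joint passes its speed limit or range.

## Working session

There is one attempt and no reset: what is moved stays moved. The work goes in short steps, Python scripts to look and compute and a shell command to move; the robot and the scene stay as the last step left them, time stands still between calls to the robot, and variables do not carry over. Pictures are saved under pics/ and viewed, at most 14 in all, crops included, and the job is handed in when it is done.

```bash
mkdir -p pics; ls; cat > h.py <<'E'
import numpy as np, cv2
from workcell import monitor, optics, job_done
def grab(n,f=None):
    d=optics.grab_frame(n)
    if f: cv2.imwrite('pics/'+f,d['frame'])
    return d
def ray(d,u,v,z):
    f=240/np.tan(np.radians(d['fovy'])/2)
    R=np.array(d['R']);t=np.array(d['t'])
    c=-R.T@t; r=R.T@np.array([(u-d['cx'])/f,(v-d['cy'])/f,1])
    return c+r*(z-c[2])/r[2]
def proj(d,X):
    f=240/np.tan(np.radians(d['fovy'])/2)
    p=np.array(d['R'])@np.array(X)+np.array(d['t'])
    return d['cx']+f*p[0]/p[2], d['cy']+f*p[1]/p[2]
E
python3 - <<'E'
from h import *
np.set_printoptions(precision=3,suppress=True)
for n in('top','scene'):
    d=grab(n,n+'0.png'); print(n,d['fovy'],d['cx'],d['cy'],np.array(d['R']).round(3).tolist(),d['t'], -np.array(d['R']).T@np.array(d['t']))
print(monitor.observe())
E
```

```text
pics
top 53.766008702539644 324.05816052788487 242.11836788448508 [[-0.111, -0.994, 0.001], [-0.97, 0.108, -0.216], [0.214, -0.025, -0.976]] [0.106 0.539 1.222] [0.273 0.078 1.31 ]
scene 57.656737913621036 308.30648216065885 234.97254918554768 [[0.864, 0.504, 0.005], [0.396, -0.672, -0.625], [-0.312, 0.542, -0.78]] [-0.476 -0.101  1.164] [ 0.814 -0.458  0.847]
{'clock': 0.1, 'qpos': array([ 1.056,  0.522, -0.036,  1.6  ,  0.021,  1.021, -0.113]), 'qd': array([ 0.   , -0.001,  0.   , -0.001, -0.   ,  0.   , -0.001]), 'joint_efforts': array([  0.004, -92.85 ,   1.984, -37.054,   0.018,   0.005,   0.   ]), 'position': array([ 0.269, -0.564,  0.231]), 'tool_rot': array([-3.141,  0.   ,  0.445]), 'force': array([-0.851, -0.197,  0.05 ]), 'moment': array([ 0.009, -0.008, -0.015]), 'finger_force': 0.0, 'grip_width': 0.08539344190961774}
```

View pics/top0.png

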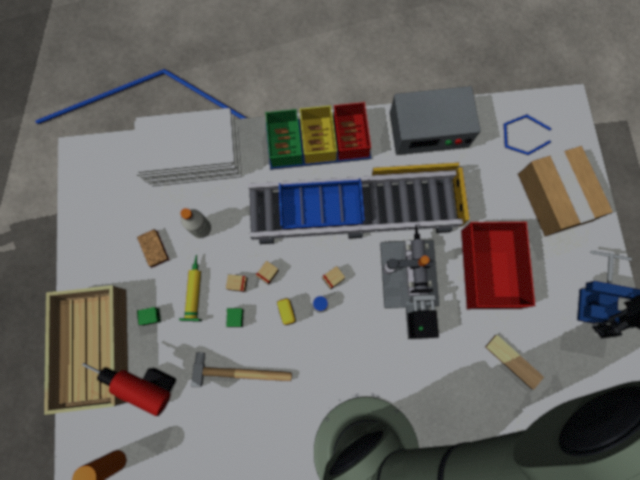

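View pics/scene0.png

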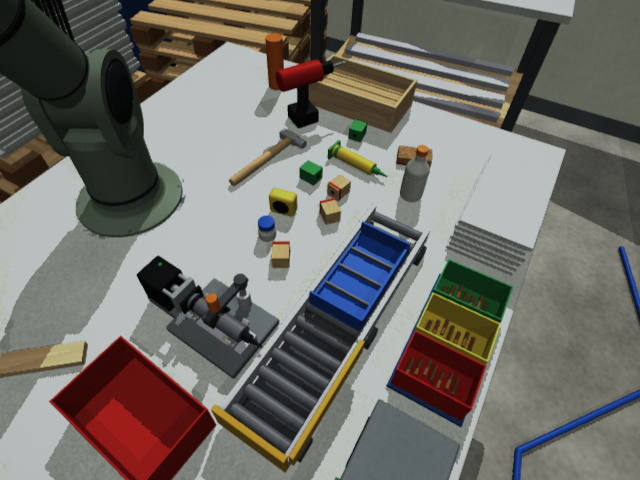

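```bash
cat >> h.py <<'E'
from scipy.optimize import minimize
def box(x0,x1,y0,y1,z0,z1): return np.array([[x,y,z] for x in(x0,x1) for y in(y0,y1) for z in(z0,z1)],float)/1000
def cyl(x0,x1,r0,r1):
    a=np.linspace(0,2*np.pi,24,endpoint=False)
    return np.vstack([np.c_[np.full(24,x)+0*a,r*np.cos(a),r*np.sin(a)] for x,r in((x0,r0),(x1,r1))])/1000
BLOCK=[box(-25,25,-20,20,-20,20)]
CART=[cyl(-65,65,18,18),box(-73,-65,-27,27,-18,18),cyl(65,80,8,8),cyl(80,110,6,3)]
CARR=[box(0,118,-111,111,-16,0),box(0,118,-111,-107,-16,30),box(0,118,107,111,-16,30),box(114,118,-111,111,-16,20)]
S=4
def render(d,parts,p):
    c,s=np.cos(p[3]),np.sin(p[3]); R=np.array([[c,-s,0],[s,c,0],[0,0,1]])
    im=np.zeros((480*S,640*S),np.uint8)
    for P in parts:
        W=P@R.T+np.array(p[:3])
        q=np.array([proj(d,w) for w in W])
        h=cv2.convexHull(((q+.5)*S*16).astype(np.int32))
        cv2.fillConvexPoly(im,h,1,shift=4)
    return cv2.resize(im.astype(np.float32),(640,480),interpolation=cv2.INTER_AREA)
def fit(parts,views,p0,z,n=True):
    """views: [(d,mask)], p=(x,y,yaw) -> pose, cost"""
    def cost(p):
        c=0
        for d,m in views:
            r=render(d,parts,(p[0],p[1],z,p[2])); m=m.astype(np.float32)
            c+=1-np.minimum(r,m).sum()/np.maximum(r,m).sum()
        return c/len(views)
    best=None
    for y in p0[2]:
        s=np.array([[0,0,0],[.015,0,0],[0,.015,0],[0,0,.3]])+[p0[0],p0[1],y]
        o=minimize(cost,s[0],method='Nelder-Mead',options=dict(initial_simplex=s,maxfev=150,xatol=2e-4,fatol=1e-4))
        if best is None or o.fun<best.fun: best=o
    return best.x,best.fun
E
python3 - <<'E'
from h import *
import pickle
np.set_printoptions(precision=3,suppress=True)
D={}
for n in('top','scene'):
    d=grab(n); D[n]=d
    for o in('block1_center','carrier_lip','fresh_center','spent_center','clamp_knob','bin_mouth','glue','tape','pot','sander'):
        M=[m for m in optics.masks_of(o,n) if m['p']>.3]; D[n,o]=M
        print(n,o,[(round(m['p'],2),[int(v) for v in m['rect']]) for m in M])
pickle.dump(D,open('d.pkl','wb'))
im=cv2.imread('pics/top0.png')[185:345,130:480]
cv2.imwrite('pics/c1.png',cv2.resize(im,None,fx=2.28,fy=2.28,interpolation=cv2.INTER_CUBIC))
im=cv2.imread('pics/scene0.png')[120:370,130:440]
cv2.imwrite('pics/c2.png',cv2.resize(im,None,fx=2.38,fy=2.38,interpolation=cv2.INTER_CUBIC))
E
```

```text
top block1_center []
top carrier_lip [(0.76, [276, 180, 88, 47])]
top fresh_center [(0.82, [181, 254, 20, 68])]
top spent_center [(0.8, [412, 232, 21, 61])]
top clamp_knob [(0.79, [386, 256, 48, 15])]
top bin_mouth [(0.85, [462, 220, 77, 89])]
top glue [(0.87, [180, 209, 31, 28])]
top tape [(0.66, [277, 299, 20, 27]), (0.5, [320, 266, 21, 22])]
top pot [(0.51, [312, 294, 17, 18])]
top sander [(0.84, [138, 229, 28, 37]), (0.73, [386, 258, 47, 12])]
scene block1_center []
scene carrier_lip [(0.86, [313, 219, 97, 112])]
scene fresh_center [(0.97, [328, 142, 57, 32])]
scene spent_center [(0.75, [178, 286, 76, 55])]
scene clamp_knob [(0.65, [204, 272, 45, 56])]
scene bin_mouth [(0.68, [48, 338, 168, 139])]
scene glue [(0.64, [404, 144, 24, 59]), (0.44, [268, 186, 28, 32])]
scene tape [(0.61, [266, 186, 28, 30])]
scene pot [(0.78, [256, 215, 22, 25])]
scene sander [(0.6, [399, 143, 34, 25]), (0.49, [329, 143, 58, 34])]
```

View pics/c2.png

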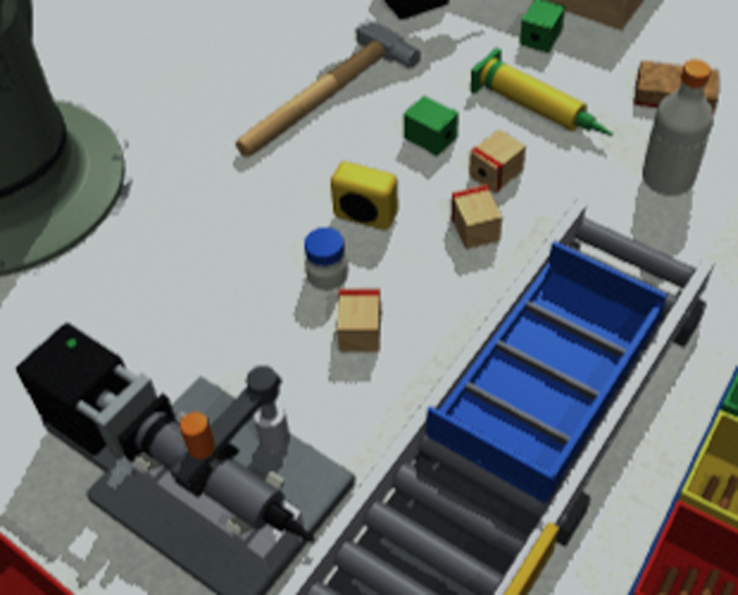

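View pics/c1.png

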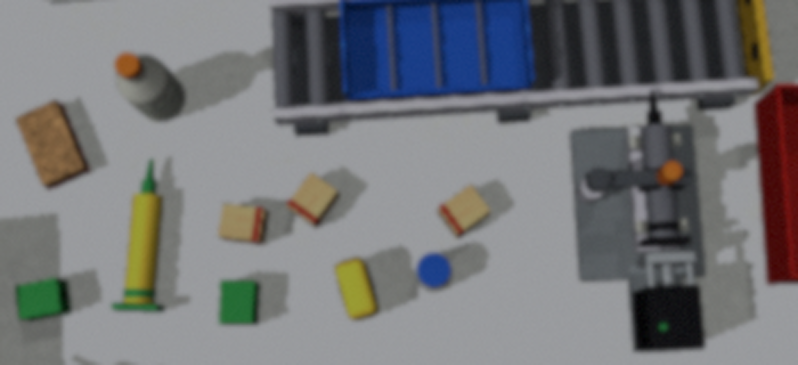

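```bash
cat >> h.py <<'E'
BR={'top':dict(A=(222,268,30,28),B=(253,256,30,32),C=(318,260,32,32)),'scene':dict(A=(324,172,30,30),B=(314,193,32,32),C=(266,237,30,34))}
def blockmask(d,r):
    hsv=cv2.cvtColor(d['frame'],cv2.COLOR_BGR2HSV).astype(int); H,Sa,V=hsv[...,0],hsv[...,1],hsv[...,2]
    w=((H<26)|(H>170))&(Sa>55)&(V>60)
    m=np.zeros((480,640),bool); x,y,a,b=r; m[y:y+b,x:x+a]=w[y:y+b,x:x+a]
    n,l,st,ce=cv2.connectedComponentsWithStats(m.astype(np.uint8))
    k=1+np.argmax(st[1:,4]); m=l==k
    red=m&((H<8)|(H>172))&(Sa>120)
    return m,red
E
cat > m.py <<'E'
from h import *
import pickle
np.set_printoptions(precision=3,suppress=True)
D=pickle.load(open('d.pkl','rb'))
T,Sc=D['top'],D['scene']
for b in 'ABC':
    m,r=blockmask(T,BR['top'][b]); m2,r2=blockmask(Sc,BR['scene'][b])
    ys,xs=np.nonzero(m); c=ray(T,xs.mean(),ys.mean(),.02)
    yr,xr=np.nonzero(r); cr=ray(T,xr.mean(),yr.mean(),.03)
    y0=np.arctan2(*(c-cr)[1::-1])
    p,f=fit(BLOCK,[(T,m),(Sc,m2)],(c[0],c[1],[y0,y0-.5,y0+.5]),.02)
    print(b,m.sum(),r.sum(),m2.sum(),r2.sum(),'y0',y0,p,f)
def mk(n,o): return D[n,o][0]['region']
p,f=fit(CART,[(T,mk('top','fresh_center')),(Sc,mk('scene','fresh_center'))],(*ray(T,192,290,.018)[:2],[0,-.2]),.018); print('fresh',p,f)
p,f=fit(CARR,[(T,mk('top','carrier_lip')),(Sc,mk('scene','carrier_lip'))],(*ray(T,322,228,.06)[:2],[0]),.07); print('carr',p,f)
def cf(z):
    return fit(CARR,[(T,mk('top','carrier_lip')),(Sc,mk('scene','carrier_lip'))],(*ray(T,322,228,.06)[:2],[0]),z)
for z in(.05,.06,.07,.08,.09): print(z,*cf(z))
p,f=fit(CART,[(T,mk('top','spent_center')),(Sc,mk('scene','spent_center'))],(*ray(T,422,262,.08)[:2],[0,-.1]),.08); print('spent',p,f)
BIN=[box(-112,112,-75,75,-95,0)]
p,f=fit(BIN,[(T,mk('top','bin_mouth')),(Sc,mk('scene','bin_mouth'))],(*ray(T,498,262,.095)[:2],[0]),.095); print('bin',p,f)
# knob: orange blob in both views, triangulate
A=[];B=[]
for d,(x,y,a,b) in((T,(412,250,22,20)),(Sc,(200,288,24,28))):
    hsv=cv2.cvtColor(d['frame'],cv2.COLOR_BGR2HSV).astype(int)
    m=(hsv[y:y+b,x:x+a,0]<18)&(hsv[y:y+b,x:x+a,1]>150)&(hsv[y:y+b,x:x+a,2]>90)
    v,u=np.nonzero(m); u=u.mean()+x;v=v.mean()+y; print('knob px',u,v,m.sum())
    a0=ray(d,u,v,0);a1=ray(d,u,v,.2);w=(a1-a0)/np.linalg.norm(a1-a0);P=np.eye(3)-np.outer(w,w);A.append(P);B.append(P@a0)
print('knob',np.linalg.solve(sum(A),sum(B)))
for n in('glue','tape','pot','sander'):
    x,y,w,h=D['top',n][0]['rect']; print(n,ray(T,x+w/2,y+h/2,.04))
for u,v,n in((148,316,'green1'),(235,317,'green2')): print(n,ray(T,u,v,.04))
E
python3 m.py
```

```text
A 291 18 423 46 y0 1.1243755835876348 [0.47  0.296 1.308] 0.19206559658050537
B 287 19 432 32 y0 -0.6404369418018525 [ 0.49   0.212 -0.784] 0.19447198510169983
C 280 16 470 33 y0 -1.009646164220294 [ 0.456  0.033 -1.037] 0.09764373302459717
fresh [ 0.453  0.418 -0.135] 0.14494845271110535
carr [ 0.593  0.048 -0.047] 0.03292164206504822
0.05 [ 0.595  0.047 -0.027] 0.12365582585334778
0.06 [ 0.593  0.05  -0.044] 0.07023033499717712
0.07 [ 0.593  0.048 -0.047] 0.03292164206504822
0.08 [ 0.593  0.045 -0.047] 0.063966304063797
0.09 [ 0.595  0.042 -0.038] 0.11993640661239624
spent [ 0.455 -0.194 -0.067] 0.30036547780036926
bin [ 0.433 -0.406 -0.106] 0.02916562557220459
knob px 423.7142857142857 260.25714285714287 70
knob px 210.8901098901099 298.010989010989 91
knob [ 0.455 -0.193  0.148]
glue [0.642 0.393 0.04 ]
tape [0.369 0.164 0.04 ]
pot [0.386 0.073 0.04 ]
sander [0.585 0.513 0.04 ]
green1 [0.404 0.532 0.04 ]
green2 [0.375 0.303 0.04 ]
```

```bash
python3 -m handwheel '[{"wz":-0.18},{"wz":-0.18},{"wz":-0.18},{"wz":-0.18},{"wz":-0.18},{"wz":-0.18},{"wz":-0.046},{}]' 40
python3 - <<'E'
from h import *
import pickle
np.set_printoptions(precision=3,suppress=True)
D=pickle.load(open('d.pkl','rb'));T,Sc=D['top'],D['scene']
out=[]
for b,r,c,yy in(('A',(324,174,30,27),(.47,.296),[1.3,1.5]),('B',(314,198,32,28),(.49,.212),[-.78,-.5])):
    m,_=blockmask(T,BR['top'][b]); m2,_=blockmask(Sc,r)
    m,m2=[cv2.morphologyEx(k.astype(np.uint8),cv2.MORPH_CLOSE,np.ones((5,5))) for k in(m,m2)]
    for vs in([(T,m),(Sc,m2)],[(T,m)],[(Sc,m2)]):
        p,f=fit(BLOCK,vs,(*c,yy),.02); print(b,p,f)
    for d,mm,(x,y) in((T,m,(215,250)),(Sc,m2,(305,165))):
        o=d['frame'].copy(); p,f=fit(BLOCK,[(T,m),(Sc,m2)],(*c,yy),.02)
        o[mm!=cv2.erode(mm,np.ones((3,3),np.uint8))]=(255,0,255)
        rr=render(d,BLOCK,(p[0],p[1],.02,p[2]))>.5; rr=rr.astype(np.uint8); o[rr!=cv2.erode(rr,np.ones((3,3),np.uint8))]=(0,255,0)
        out.append(cv2.resize(o[y:y+65,x:x+70],None,fx=4,fy=4,interpolation=cv2.INTER_NEAREST))
cv2.imwrite('pics/f.png',np.vstack([np.hstack(out[:2]),np.hstack(out[2:])]))
E
```

```text
A [0.47  0.296 1.394] 0.13774362206459045
A [0.471 0.296 1.345] 0.14753210544586182
A [0.47  0.296 1.396] 0.12488746643066406
B [ 0.49   0.213 -0.802] 0.16477683186531067
B [ 0.49   0.211 -0.735] 0.13165372610092163
B [ 0.491  0.216 -0.95 ] 0.14832139015197754schema error: expected keys dx, dy, dz, wx, wy, wz, claw
```

View pics/f.png

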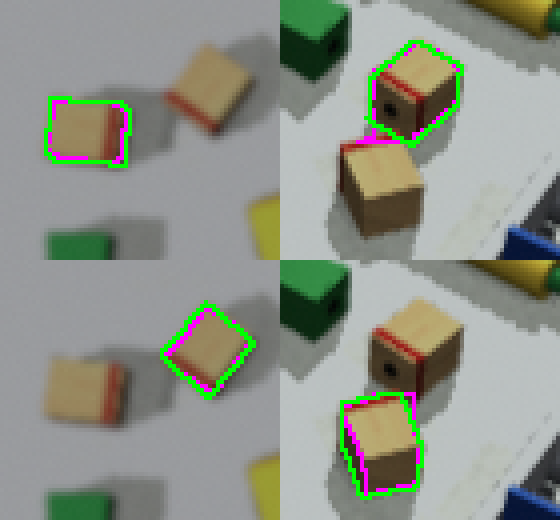

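Pine blocks in top view: A (237,282), B (268,271), C (334,276). The look-alikes are the green cubes at (148,316) and (235,317). The overlays confirm that the fits sit on the pine blocks and the red ends match.

```bash
python3 -m handwheel '[{"wz":-0.18},{"wz":-0.18},{"wz":-0.18},{"wz":-0.18},{"wz":-0.18},{"wz":-0.18},{"wz":-0.046},{"dx":0}]' 40
```

```text
schema error: expected keys dx, dy, dz, wx, wy, wz, claw
```

```bash
python3 -m handwheel '[{"dx":0,"dy":0,"dz":0,"wx":0,"wy":0,"wz":-0.18,"claw":100},{"dx":0,"dy":0,"dz":0,"wx":0,"wy":0,"wz":-0.18,"claw":100},{"dx":0,"dy":0,"dz":0,"wx":0,"wy":0,"wz":-0.18,"claw":100},{"dx":0,"dy":0,"dz":0,"wx":0,"wy":0,"wz":-0.18,"claw":100},{"dx":0,"dy":0,"dz":0,"wx":0,"wy":0,"wz":-0.18,"claw":100},{"dx":0,"dy":0,"dz":0,"wx":0,"wy":0,"wz":-0.18,"claw":100},{"dx":0,"dy":0,"dz":0,"wx":0,"wy":0,"wz":-0.046,"claw":100},{"dx":5,"dy":2,"dz":0,"wx":0,"wy":0,"wz":0,"claw":85}]' 40
```

```text
clock: 2.2
position: [0.2873, -0.5158, 0.2306]
tool_rot: [-3.141, 0.0, 1.567]
force: [2.1, 0.1, 0.1]
grip_width: 0.0729
finger_force: 0.0
```

```bash
python3 -m handwheel '[{"dx":5.5,"dy":1.7,"dz":0,"wx":0,"wy":0,"wz":0,"claw":85},{"dx":5.5,"dy":1.7,"dz":0,"wx":0,"wy":0,"wz":0,"claw":85},{"dx":5.5,"dy":1.7,"dz":0,"wx":0,"wy":0,"wz":0,"claw":85},{"dx":5.5,"dy":1.7,"dz":0,"wx":0,"wy":0,"wz":0,"claw":85},{"dx":5.5,"dy":1.7,"dz":0,"wx":0,"wy":0,"wz":0,"claw":85},{"dx":5.5,"dy":1.7,"dz":0,"wx":0,"wy":0,"wz":0,"claw":85},{"dx":5.5,"dy":1.7,"dz":0,"wx":0,"wy":0,"wz":0,"claw":85},{"dx":5.5,"dy":1.7,"dz":0,"wx":0,"wy":0,"wz":0,"claw":85}]'
python3 -m handwheel '[{"dx":5.5,"dy":1.7,"dz":0,"wx":0,"wy":0,"wz":0,"claw":85},{"dx":5.4,"dy":1.6,"dz":0,"wx":0,"wy":0,"wz":0,"claw":85},{"dx":0,"dy":0,"dz":0,"wx":0,"wy":0,"wz":0.172,"claw":85},{"dx":0,"dy":0,"dz":0,"wx":0,"wy":0,"wz":0.172,"claw":85},{"dx":0,"dy":0,"dz":0,"wx":0,"wy":0,"wz":0.172,"claw":85},{"dx":0,"dy":0,"dz":0,"wx":0,"wy":0,"wz":0.172,"claw":85},{"dx":0,"dy":0,"dz":0,"wx":0,"wy":0,"wz":0.172,"claw":85},{"dx":0,"dy":0,"dz":0,"wx":0,"wy":0,"wz":0.172,"claw":85}]'
```

```text
clock: 3.2
position: [0.4253, -0.0725, 0.2316]
tool_rot: [3.141, 0.0, 1.57]
force: [1.2, -0.4, -0.4]
grip_width: 0.0728
finger_force: 0.0
clock: 4.2
position: [0.458, 0.0348, 0.2314]
tool_rot: [3.141, -0.0, 0.533]
force: [0.7, -1.2, -0.5]
grip_width: 0.073
finger_force: 0.0
```

```bash
python3 -m handwheel '[{"dx":0,"dy":0,"dz":5.5,"wx":0,"wy":0,"wz":0,"claw":85},{"dx":0,"dy":0,"dz":5.5,"wx":0,"wy":0,"wz":0,"claw":85},{"dx":0,"dy":0,"dz":5.5,"wx":0,"wy":0,"wz":0,"claw":85},{"dx":0,"dy":0,"dz":4,"wx":0,"wy":0,"wz":0,"claw":85},{"dx":0,"dy":0,"dz":1.8,"wx":0,"wy":0,"wz":0,"claw":85},{"dx":0,"dy":0,"dz":0,"wx":0,"wy":0,"wz":0,"claw":30},{"dx":0,"dy":0,"dz":0,"wx":0,"wy":0,"wz":0,"claw":30},{"dx":0,"dy":0,"dz":0,"wx":0,"wy":0,"wz":0,"claw":30}]' 40
python3 -m handwheel '[{"dx":0,"dy":0,"dz":0,"wx":0,"wy":0,"wz":0,"claw":30},{"dx":0,"dy":0,"dz":-4,"wx":0,"wy":0,"wz":0,"claw":30},{"dx":0,"dy":0,"dz":-6,"wx":0,"wy":0,"wz":0,"claw":30},{"dx":0,"dy":0,"dz":-5,"wx":0,"wy":0,"wz":0,"claw":30},{"dx":0,"dy":0,"dz":0,"wx":0,"wy":0,"wz":-0.18,"claw":30},{"dx":0,"dy":0,"dz":0,"wx":0,"wy":0,"wz":-0.18,"claw":30},{"dx":0,"dy":0,"dz":0,"wx":0,"wy":0,"wz":-0.18,"claw":30},{"dx":0,"dy":0,"dz":0,"wx":0,"wy":0,"wz":-0.18,"claw":30}]'
```

```text
clock: 5.2
position: [0.4585, 0.0348, 0.0092]
tool_rot: [3.141, -0.002, 0.538]
force: [0.5, -0.5, -0.8]
grip_width: 0.0496
finger_force: 42.5
clock: 6.2
position: [0.4579, 0.0346, 0.1587]
tool_rot: [3.141, 0.0, 1.264]
force: [0.4, 0.6, -1.5]
grip_width: 0.0494
finger_force: 42.5
```

```bash
python3 -m handwheel '[{"dx":0,"dy":0,"dz":0,"wx":0,"wy":0,"wz":-0.13,"claw":30},{"dx":0,"dy":0,"dz":0,"wx":0,"wy":0,"wz":-0.13,"claw":30},{"dx":-1.5,"dy":4.8,"dz":0,"wx":0,"wy":0,"wz":0,"claw":30},{"dx":-1.5,"dy":4.8,"dz":0,"wx":0,"wy":0,"wz":0,"claw":30},{"dx":-1.5,"dy":4.8,"dz":0,"wx":0,"wy":0,"wz":0,"claw":30},{"dx":-1.6,"dy":4.6,"dz":0,"wx":0,"wy":0,"wz":0,"claw":30},{"dx":0,"dy":0,"dz":4.5,"wx":0,"wy":0,"wz":0,"claw":30},{"dx":0,"dy":0,"dz":0,"wx":0,"wy":0,"wz":0,"claw":30}]'
python3 - <<'E'
from h import *
for n in('top','scene'): d=grab(n); cv2.imwrite('pics/_%s.png'%n,d['frame'])
a=cv2.imread('pics/_top.png')[165:325,130:350];b=cv2.imread('pics/_scene.png')[120:350,240:480]
a=cv2.resize(a,None,fx=1.8,fy=1.8);b=cv2.resize(b,None,fx=1.6,fy=1.6)
h=max(a.shape[0],b.shape[0]);f=lambda i:cv2.copyMakeBorder(i,0,h-i.shape[0],0,0,0)
cv2.imwrite('pics/p1.png',np.hstack([f(a),f(b)]))
E
```

```text
clock: 7.2
position: [0.6426, -0.0362, 0.1109]
tool_rot: [-3.136, 0.0, 1.519]
force: [-0.3, -0.1, 0.2]
grip_width: 0.0492
finger_force: 42.5
```

View pics/p1.png

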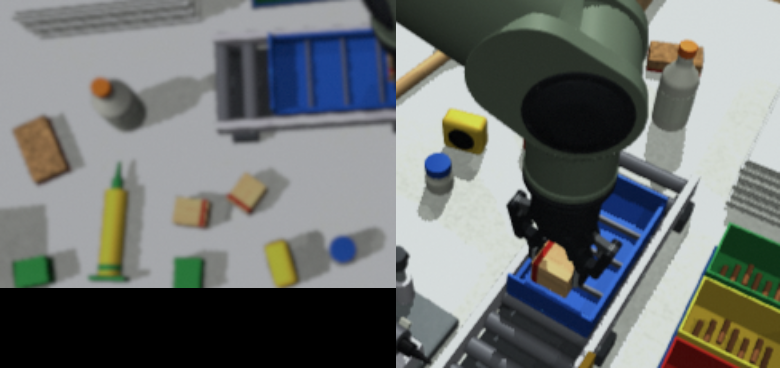

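Block C is held above the end lane with its red end to the glue head, and A and B are unmoved. I'll lower and release it.

```bash
python3 -m handwheel '[{"dx":0,"dy":0,"dz":2.5,"wx":0,"wy":0,"wz":0,"claw":30},{"dx":0,"dy":0,"dz":1.4,"wx":0,"wy":0,"wz":0,"claw":30},{"dx":0,"dy":0,"dz":0,"wx":0,"wy":0,"wz":0,"claw":30},{"dx":0,"dy":0,"dz":0,"wx":0,"wy":0,"wz":0,"claw":72},{"dx":0,"dy":0,"dz":0,"wx":0,"wy":0,"wz":0,"claw":72},{"dx":0,"dy":0,"dz":-3,"wx":0,"wy":0,"wz":0,"claw":72},{"dx":0,"dy":0,"dz":-6,"wx":0,"wy":0,"wz":0,"claw":85},{"dx":0,"dy":0,"dz":-3,"wx":0,"wy":0,"wz":0,"claw":85}]'
```

```text
clock: 8.3
position: [0.6454, -0.0358, 0.1979]
tool_rot: [3.138, -0.0, 1.519]
force: [0.4, -0.6, -1.0]
grip_width: 0.0728
finger_force: 0.0
```

```bash
python3 -m handwheel '[{"dx":4.8,"dy":-3.35,"dz":0,"wx":0,"wy":0,"wz":0,"claw":85},{"dx":4.8,"dy":-3.35,"dz":0,"wx":0,"wy":0,"wz":0,"claw":85},{"dx":4.8,"dy":-3.35,"dz":0,"wx":0,"wy":0,"wz":0,"claw":85},{"dx":4.8,"dy":-3.35,"dz":0,"wx":0,"wy":0,"wz":0,"claw":85},{"dx":4.8,"dy":-3.35,"dz":0,"wx":0,"wy":0,"wz":0,"claw":85},{"dx":0,"dy":0,"dz":0,"wx":0,"wy":0,"wz":0.18,"claw":85},{"dx":0,"dy":0,"dz":0,"wx":0,"wy":0,"wz":0.18,"claw":85},{"dx":0,"dy":0,"dz":0,"wx":0,"wy":0,"wz":0.18,"claw":85}]'
python3 -m handwheel '[{"dx":0,"dy":0,"dz":0,"wx":0,"wy":0,"wz":0.18,"claw":85},{"dx":0,"dy":0,"dz":0,"wx":0,"wy":0,"wz":0.03,"claw":85}]'
python3 - <<'E'
from h import *
np.set_printoptions(precision=3,suppress=True)
d=grab('scene','_s.png')
m,_=blockmask(d,(314,198,32,28)); print(m.sum()); m=cv2.morphologyEx(m.astype(np.uint8),cv2.MORPH_CLOSE,np.ones((5,5)))
print(fit(BLOCK,[(d,m)],(.49,.212,[-.8]),.02))
E
```

```text
clock: 9.3
position: [0.4898, 0.2126, 0.1949]
tool_rot: [3.141, -0.001, 0.973]
force: [-0.7, -0.5, -0.6]
grip_width: 0.0727
finger_force: 0.0
clock: 9.55
position: [0.4897, 0.2126, 0.1948]
tool_rot: [3.141, -0.001, 0.769]
force: [0.6, 0.5, 0.6]
grip_width: 0.0728
finger_force: 0.0
398
(array([ 0.491,  0.215, -0.933]), np.float64(0.1427789330482483))
```

Unmoved. I'll go down, grip, lift and turn back to yaw 1.52.

```bash
python3 -m handwheel '[{"dx":0,"dy":0,"dz":6,"wx":0,"wy":0,"wz":0,"claw":85},{"dx":0,"dy":0,"dz":6,"wx":0,"wy":0,"wz":0,"claw":85},{"dx":0,"dy":0,"dz":4.5,"wx":0,"wy":0,"wz":0,"claw":85},{"dx":0,"dy":0,"dz":2.1,"wx":0,"wy":0,"wz":0,"claw":85},{"dx":0,"dy":0,"dz":0,"wx":0,"wy":0,"wz":0,"claw":30},{"dx":0,"dy":0,"dz":0,"wx":0,"wy":0,"wz":0,"claw":30},{"dx":0,"dy":0,"dz":0,"wx":0,"wy":0,"wz":0,"claw":30},{"dx":0,"dy":0,"dz":0,"wx":0,"wy":0,"wz":0,"claw":30}]' 40
python3 -m handwheel '[{"dx":0,"dy":0,"dz":-4,"wx":0,"wy":0,"wz":0,"claw":30},{"dx":0,"dy":0,"dz":-6,"wx":0,"wy":0,"wz":0,"claw":30},{"dx":0,"dy":0,"dz":-5,"wx":0,"wy":0,"wz":0,"claw":30},{"dx":0,"dy":0,"dz":0,"wx":0,"wy":0,"wz":-0.18,"claw":30},{"dx":0,"dy":0,"dz":0,"wx":0,"wy":0,"wz":-0.18,"claw":30},{"dx":0,"dy":0,"dz":0,"wx":0,"wy":0,"wz":-0.18,"claw":30},{"dx":0,"dy":0,"dz":0,"wx":0,"wy":0,"wz":-0.18,"claw":30},{"dx":0,"dy":0,"dz":0,"wx":0,"wy":0,"wz":-0.03,"claw":30}]'
```

```text
clock: 10.6
position: [0.4902, 0.2125, 0.0091]
tool_rot: [3.141, -0.001, 0.769]
force: [-0.0, -1.2, -0.3]
grip_width: 0.0504
finger_force: 40.6
clock: 11.6
position: [0.4898, 0.2122, 0.1585]
tool_rot: [3.141, -0.0, 1.519]
force: [-0.3, -0.4, -0.6]
grip_width: 0.0504
finger_force: 40.9
```

```bash
python3 -m handwheel '[{"dx":-4.4,"dy":5.6,"dz":0,"wx":0,"wy":0,"wz":0,"claw":30},{"dx":-4.4,"dy":5.6,"dz":0,"wx":0,"wy":0,"wz":0,"claw":30},{"dx":-4.3,"dy":5.5,"dz":0,"wx":0,"wy":0,"wz":0,"claw":30},{"dx":0,"dy":0,"dz":0,"wx":0,"wy":0,"wz":0,"claw":30},{"dx":0,"dy":0,"dz":5,"wx":0,"wy":0,"wz":0,"claw":30},{"dx":0,"dy":0,"dz":2.5,"wx":0,"wy":0,"wz":0,"claw":30},{"dx":0,"dy":0,"dz":1.3,"wx":0,"wy":0,"wz":0,"claw":30},{"dx":0,"dy":0,"dz":0,"wx":0,"wy":0,"wz":0,"claw":30}]'
```

```text
clock: 12.6
position: [0.6305, 0.09, 0.0705]
tool_rot: [-3.141, -0.0, 1.517]
force: [-0.1, -0.2, -0.2]
grip_width: 0.0497
finger_force: 41.4
```

```bash
python3 -m handwheel '[{"dx":0,"dy":0,"dz":0,"wx":0,"wy":0,"wz":0,"claw":72},{"dx":0,"dy":0,"dz":0,"wx":0,"wy":0,"wz":0,"claw":72},{"dx":0,"dy":0,"dz":-3,"wx":0,"wy":0,"wz":0,"claw":72},{"dx":0,"dy":0,"dz":-5,"wx":0,"wy":0,"wz":0,"claw":85},{"dx":0,"dy":0,"dz":-5,"wx":0,"wy":0,"wz":0,"claw":85},{"dx":0,"dy":0,"dz":0,"wx":0,"wy":0,"wz":0,"claw":85}]'
python3 - <<'E'
from h import *
np.set_printoptions(precision=3,suppress=True)
d=grab('top','t2.png'); m,_=blockmask(d,BR['top']['A']); m=cv2.morphologyEx(m.astype(np.uint8),cv2.MORPH_CLOSE,np.ones((5,5)))
print(m.sum(),fit(BLOCK,[(d,m)],(.47,.296,[1.39]),.02))
E
```

```text
clock: 13.35
position: [0.6326, 0.0897, 0.2043]
tool_rot: [3.136, -0.001, 1.518]
force: [-0.1, -0.6, -0.5]
grip_width: 0.0727
finger_force: 0.0
294 (array([0.471, 0.297, 1.337]), np.float64(0.1514987349510193))
```

The move fell short by 20 mm and I released anyway. I'll look at how the block landed.

```bash
python3 - <<'E'
from h import *
d=grab('top'); s=grab('scene')
a=d['frame'][165:245,240:400]; b=s['frame'][200:350,290:440]
cv2.imwrite('pics/p2.png',np.hstack([cv2.resize(a,(440,220),interpolation=cv2.INTER_CUBIC),cv2.resize(b,(220,220))])) 
cv2.imwrite('pics/p2.png',np.vstack([cv2.resize(a,(480,240),interpolation=cv2.INTER_CUBIC),cv2.copyMakeBorder(cv2.resize(b,(350,350)),0,0,0,130,0)]))
E
```

```text
(no output)
```

View pics/p2.png

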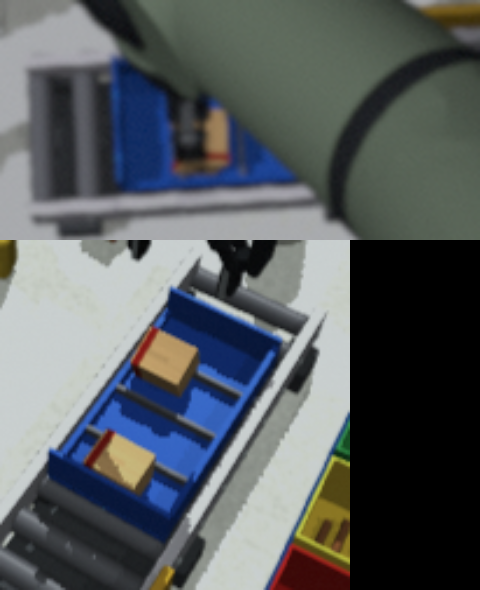

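Block B sits across the rib between lanes 27 and 81. I'll regrip it, lift, shift it 17 mm and check before releasing.

```bash
python3 -m handwheel '[{"dx":0,"dy":0,"dz":5.5,"wx":0,"wy":0,"wz":0,"claw":80},{"dx":0,"dy":0,"dz":5,"wx":0,"wy":0,"wz":0,"claw":80},{"dx":0,"dy":0,"dz":2.5,"wx":0,"wy":0,"wz":0,"claw":80},{"dx":0,"dy":0,"dz":0,"wx":0,"wy":0,"wz":0,"claw":30},{"dx":0,"dy":0,"dz":0,"wx":0,"wy":0,"wz":0,"claw":30},{"dx":0,"dy":0,"dz":0,"wx":0,"wy":0,"wz":0,"claw":30},{"dx":0,"dy":0,"dz":0,"wx":0,"wy":0,"wz":0,"claw":30},{"dx":0,"dy":0,"dz":-3,"wx":0,"wy":0,"wz":0,"claw":30}]' 40
python3 -m handwheel '[{"dx":0,"dy":0,"dz":0,"wx":0,"wy":0,"wz":0,"claw":30},{"dx":-0.9,"dy":1,"dz":0,"wx":0,"wy":0,"wz":0,"claw":30},{"dx":-0.8,"dy":0.9,"dz":0,"wx":0,"wy":0,"wz":0,"claw":30},{"dx":0,"dy":0,"dz":0,"wx":0,"wy":0,"wz":0,"claw":30},{"dx":0,"dy":0,"dz":0,"wx":0,"wy":0,"wz":0,"claw":30}]'
python3 - <<'E'
from h import *
s=grab('scene')
cv2.imwrite('pics/p3.png',cv2.resize(s['frame'][190:340,290:440],(400,400),interpolation=cv2.INTER_CUBIC))
E
```

```text
clock: 14.5
position: [0.6301, 0.0888, 0.0995]
tool_rot: [-3.139, 0.001, 1.519]
force: [0.1, -0.0, -0.1]
grip_width: 0.0496
finger_force: 46.5
clock: 15.12
position: [0.6489, 0.0713, 0.0999]
tool_rot: [-3.141, -0.0, 1.519]
force: [-0.2, -0.3, -0.4]
grip_width: 0.0494
finger_force: 46.6
```

View pics/p3.png

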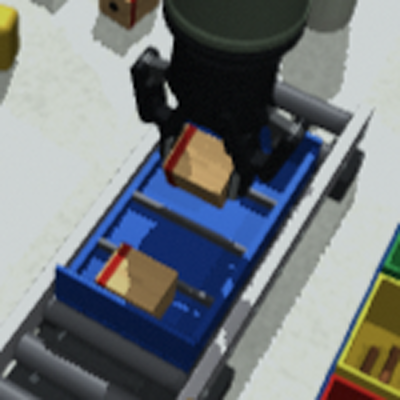

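```bash
python3 -m handwheel '[{"dx":0,"dy":0,"dz":2,"wx":0,"wy":0,"wz":0,"claw":30},{"dx":0,"dy":0,"dz":0.6,"wx":0,"wy":0,"wz":0,"claw":30},{"dx":0,"dy":0,"dz":0,"wx":0,"wy":0,"wz":0,"claw":30},{"dx":0,"dy":0,"dz":0,"wx":0,"wy":0,"wz":0,"claw":75},{"dx":0,"dy":0,"dz":0,"wx":0,"wy":0,"wz":0,"claw":75},{"dx":0,"dy":0,"dz":-3,"wx":0,"wy":0,"wz":0,"claw":75},{"dx":0,"dy":0,"dz":-5,"wx":0,"wy":0,"wz":0,"claw":85},{"dx":0,"dy":0,"dz":-4,"wx":0,"wy":0,"wz":0,"claw":85}]'
```

```text
clock: 16.18
position: [0.6493, 0.0713, 0.1965]
tool_rot: [3.14, -0.0, 1.519]
force: [0.4, -0.5, 0.5]
grip_width: 0.073
finger_force: 0.0
```

```bash
python3 -m handwheel '[{"dx":4.3,"dy":-3.8,"dz":0,"wx":0,"wy":0,"wz":0,"claw":85},{"dx":4.3,"dy":-3.8,"dz":0,"wx":0,"wy":0,"wz":0,"claw":85},{"dx":4.3,"dy":-3.8,"dz":0,"wx":0,"wy":0,"wz":0,"claw":85},{"dx":4.3,"dy":-3.8,"dz":0,"wx":0,"wy":0,"wz":0,"claw":85},{"dx":4.3,"dy":-3.8,"dz":0,"wx":0,"wy":0,"wz":0,"claw":85},{"dx":0,"dy":0,"dz":0,"wx":0,"wy":0,"wz":-0.18,"claw":85},{"dx":0,"dy":0,"dz":0,"wx":0,"wy":0,"wz":-0.18,"claw":85},{"dx":0,"dy":0,"dz":0,"wx":0,"wy":0,"wz":-0.18,"claw":85}]'
python3 -m handwheel '[{"dx":0,"dy":0,"dz":0,"wx":0,"wy":0,"wz":-0.18,"claw":85},{"dx":0,"dy":0,"dz":0,"wx":0,"wy":0,"wz":-0.18,"claw":85},{"dx":0,"dy":0,"dz":0,"wx":0,"wy":0,"wz":-0.18,"claw":85},{"dx":0,"dy":0,"dz":0,"wx":0,"wy":0,"wz":-0.18,"claw":85},{"dx":0,"dy":0,"dz":0,"wx":0,"wy":0,"wz":-0.16,"claw":85}]'
python3 - <<'E'
from h import *
np.set_printoptions(precision=3,suppress=True)
d=grab('scene','s3.png')
m,_=blockmask(d,(320,170,36,40)); m=cv2.morphologyEx(m.astype(np.uint8),cv2.MORPH_CLOSE,np.ones((5,5)));print(m.sum(),fit(BLOCK,[(d,m)],(.47,.296,[1.39]),.02))
E
```

```text
clock: 17.18
position: [0.4706, 0.296, 0.1947]
tool_rot: [3.141, 0.0, 2.065]
force: [0.2, -0.6, -0.2]
grip_width: 0.0729
finger_force: 0.0
clock: 17.8
position: [0.4707, 0.2957, 0.1947]
tool_rot: [3.141, 0.001, 2.944]
force: [1.1, 0.8, -0.1]
grip_width: 0.0726
finger_force: 0.0
412 (array([0.47 , 0.298, 1.427]), np.float64(0.09650331735610962))
```

```bash
python3 -m handwheel '[{"dx":0,"dy":0,"dz":6,"wx":0,"wy":0,"wz":0,"claw":85},{"dx":0,"dy":0,"dz":6,"wx":0,"wy":0,"wz":0,"claw":85},{"dx":0,"dy":0,"dz":4.5,"wx":0,"wy":0,"wz":-0.04,"claw":85},{"dx":0,"dy":0,"dz":2.1,"wx":0,"wy":0,"wz":0,"claw":85},{"dx":0,"dy":0,"dz":0,"wx":0,"wy":0,"wz":0,"claw":30},{"dx":0,"dy":0,"dz":0,"wx":0,"wy":0,"wz":0,"claw":30},{"dx":0,"dy":0,"dz":0,"wx":0,"wy":0,"wz":0,"claw":30},{"dx":0,"dy":0,"dz":0,"wx":0,"wy":0,"wz":0,"claw":30}]' 40
python3 -m handwheel '[{"dx":0,"dy":0,"dz":-4,"wx":0,"wy":0,"wz":0,"claw":30},{"dx":0,"dy":0,"dz":-6,"wx":0,"wy":0,"wz":0,"claw":30},{"dx":0,"dy":0,"dz":-5,"wx":0,"wy":0,"wz":0,"claw":30},{"dx":0,"dy":0,"dz":0,"wx":0,"wy":0,"wz":0.18,"claw":30},{"dx":0,"dy":0,"dz":0,"wx":0,"wy":0,"wz":0.18,"claw":30},{"dx":0,"dy":0,"dz":0,"wx":0,"wy":0,"wz":0.18,"claw":30},{"dx":0,"dy":0,"dz":0,"wx":0,"wy":0,"wz":0.18,"claw":30},{"dx":0,"dy":0,"dz":0,"wx":0,"wy":0,"wz":0.18,"claw":30}]'
python3 -m handwheel '[{"dx":0,"dy":0,"dz":0,"wx":0,"wy":0,"wz":0.18,"claw":30},{"dx":0,"dy":0,"dz":0,"wx":0,"wy":0,"wz":0.18,"claw":30},{"dx":0,"dy":0,"dz":0,"wx":0,"wy":0,"wz":0.18,"claw":30},{"dx":0,"dy":0,"dz":0,"wx":0,"wy":0,"wz":0.02,"claw":30}]'
```

```text
clock: 18.85
position: [0.4712, 0.2959, 0.0093]
tool_rot: [3.141, 0.001, 2.978]
force: [-0.9, -2.7, 10.2]
grip_width: 0.05
finger_force: 41.7
clock: 19.85
position: [0.4705, 0.2958, 0.1587]
tool_rot: [3.141, -0.0, 2.073]
force: [-0.4, 0.2, -0.2]
grip_width: 0.0502
finger_force: 41.0
clock: 20.35
position: [0.4705, 0.2959, 0.1588]
tool_rot: [3.141, -0.0, 1.519]
force: [-0.1, 0.1, -1.1]
grip_width: 0.0501
finger_force: 41.1
```

```bash
python3 - <<'E'
from h import *
np.set_printoptions(precision=3,suppress=True)
V=[]
for n in('top','scene'):
    d=grab(n,n+'4.png'); M=optics.masks_of('carrier_lip',n); print(n,[(round(m['p'],2),m['rect']) for m in M][:2])
    V.append((d,M[0]['region'].astype(np.uint8)))
def cl(m): return cv2.morphologyEx(m,cv2.MORPH_CLOSE,np.ones((25,25)))
W=[(d,cl(m)) for d,m in V]
print(fit(CARR,W,(.593,.048,[-.047]),.07)); print(fit(CARR,W[1:],(.593,.048,[-.047]),.07))
E
```

```text
top [(0.63, [277.0, 176.3, 83.8, 49.5])]
scene [(0.9, [313.5, 219.7, 99.1, 109.7])]
(array([ 0.593,  0.052, -0.046]), np.float64(0.030280262231826782))
(array([ 0.594,  0.053, -0.043]), np.float64(0.018154025077819824))
```

```bash
python3 -m handwheel '[{"dx":-4,"dy":4.7,"dz":0,"wx":0,"wy":0,"wz":0,"claw":30},{"dx":-4,"dy":4.7,"dz":0,"wx":0,"wy":0,"wz":0,"claw":30},{"dx":-4,"dy":4.7,"dz":0,"wx":0,"wy":0,"wz":0,"claw":30},{"dx":-4,"dy":4.8,"dz":0,"wx":0,"wy":0,"wz":0,"claw":30},{"dx":0,"dy":0,"dz":0,"wx":0,"wy":0,"wz":0,"claw":30}]'
```

```text
clock: 21.18
position: [0.6536, 0.1209, 0.1573]
tool_rot: [3.142, 0.001, 1.514]
force: [-1.1, 1.3, -0.4]
grip_width: 0.0502
finger_force: 41.2
```

```bash
python3 -m handwheel '[{"dx":0.8,"dy":0,"dz":4,"wx":0,"wy":0,"wz":0,"claw":30},{"dx":0,"dy":0,"dz":3,"wx":0,"wy":0,"wz":0,"claw":30},{"dx":0,"dy":0,"dz":1.6,"wx":0,"wy":0,"wz":0,"claw":30},{"dx":0,"dy":0,"dz":0,"wx":0,"wy":0,"wz":0,"claw":30}]'
```

```text
clock: 21.68
position: [0.6504, 0.1344, 0.0713]
tool_rot: [-3.139, 0.0, 1.521]
force: [-0.1, -0.3, -0.3]
grip_width: 0.0492
finger_force: 56.4
```

```bash
python3 -m handwheel '[{"dx":-0.4,"dy":0,"dz":0,"wx":0,"wy":0,"wz":0,"claw":30},{"dx":0,"dy":0,"dz":0,"wx":0,"wy":0,"wz":0,"claw":75},{"dx":0,"dy":0,"dz":0,"wx":0,"wy":0,"wz":0,"claw":75},{"dx":0,"dy":0,"dz":-3,"wx":0,"wy":0,"wz":0,"claw":75},{"dx":0,"dy":0,"dz":-5,"wx":0,"wy":0,"wz":0,"claw":85},{"dx":0,"dy":0,"dz":-4,"wx":0,"wy":0,"wz":0,"claw":85},{"dx":4,"dy":-3,"dz":0,"wx":0,"wy":0,"wz":0,"claw":50},{"dx":4,"dy":-3,"dz":0,"wx":0,"wy":0,"wz":0,"claw":0}]'
python3 - <<'E'
from h import *
np.set_printoptions(precision=3,suppress=True)
s=grab('scene','s5.png'); t=grab('top','t5.png')
cv2.imwrite('pics/p4.png',np.vstack([cv2.resize(s['frame'][190:340,290:440],(400,400),interpolation=cv2.INTER_CUBIC),cv2.resize(t['frame'][170:240,250:380],(400,180))]))
M=optics.masks_of('carrier_lip','scene'); m=cv2.morphologyEx(M[0]['region'].astype(np.uint8),cv2.MORPH_CLOSE,np.ones((25,25)))
print(fit(CARR,[(s,m)],(.593,.05,[-.047]),.07))
E
```

```text
clock: 22.68
position: [0.5949, 0.214, 0.1931]
tool_rot: [3.14, -0.001, 1.518]
force: [-0.9, 0.7, -0.9]
grip_width: 0.0371
finger_force: 0.0
(array([ 0.594,  0.067, -0.044]), np.float64(0.04854995012283325))
```

View pics/p4.png

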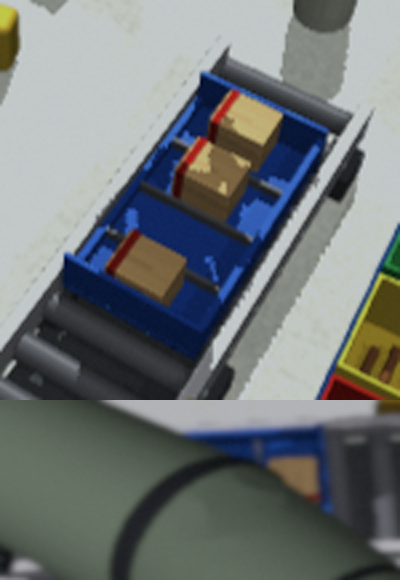

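```bash
cat > chk.py <<'E'
from h import *
import sys
np.set_printoptions(precision=4,suppress=True)
def check(s,M,y0):
    m=cv2.morphologyEx(M[0]['region'].astype(np.uint8),cv2.MORPH_CLOSE,np.ones((25,25)))
    c,f=fit(CARR,[(s,m)],(.594,y0,[-.047]),.07); print('carrier',c,f)
    im=s['frame'].copy(); rr=(render(s,CARR,(c[0],c[1],.07,c[2]))>.5).astype(np.uint8); im[rr!=cv2.erode(rr,np.ones((3,3),np.uint8))]=(0,255,0)
    hsv=cv2.cvtColor(s['frame'],cv2.COLOR_BGR2HSV).astype(int)
    w=((hsv[...,0]<28)|(hsv[...,0]>168))&(hsv[...,1]>60)&(m>0)
    n,l,st,ce=cv2.connectedComponentsWithStats(w.astype(np.uint8))
    for k in range(1,n):
        if st[k,4]<150: continue
        bm=cv2.morphologyEx((l==k).astype(np.uint8),cv2.MORPH_CLOSE,np.ones((5,5)))
        x0=ray(s,*ce[k],.082)
        for z in(.080,.085,.09):
            p,f=fit(BLOCK,[(s,bm)],(x0[0],x0[1],[-.047]),z)
            C,Sn=np.cos(c[2]),np.sin(c[2]); d=p[:2]-c[:2]
            print(st[k,4],z,p,'cost %.3f'%f,'in carrier',np.array([C*d[0]+Sn*d[1],-Sn*d[0]+C*d[1],p[2]-c[2]]))
            if z==.08:
                rr=(render(s,BLOCK,(p[0],p[1],z,p[2]))>.5).astype(np.uint8); im[rr!=cv2.erode(rr,np.ones((3,3),np.uint8))]=(255,0,255)
    return im
E
python3 - <<'E'
from chk import *
s=grab('scene'); im=check(s,optics.masks_of('carrier_lip','scene'),.06)
cv2.imwrite('pics/p5.png',cv2.resize(im[200:345,295:440],(580,580),interpolation=cv2.INTER_NEAREST))
E
```

```text
carrier [ 0.5939  0.0657 -0.0465] 0.02820199728012085
1118 0.08 [ 0.6519  0.0921 -0.0633] cost 0.454 in carrier [ 0.0567  0.0291 -0.0167]
1118 0.085 [0.6518 0.089  0.0331] cost 0.448 in carrier [0.0567 0.026  0.0796]
1118 0.09 [ 0.6534  0.0861 -0.0515] cost 0.446 in carrier [ 0.0585  0.0231 -0.005 ]
494 0.08 [ 0.6453 -0.0128  0.0474] cost 0.319 in carrier [ 0.0549 -0.076   0.0939]
494 0.085 [ 0.6463 -0.015   0.103 ] cost 0.327 in carrier [ 0.0561 -0.0782  0.1495]
494 0.09 [ 0.6466 -0.0149  0.0909] cost 0.334 in carrier [ 0.0564 -0.0781  0.1374]
```

View pics/p5.png

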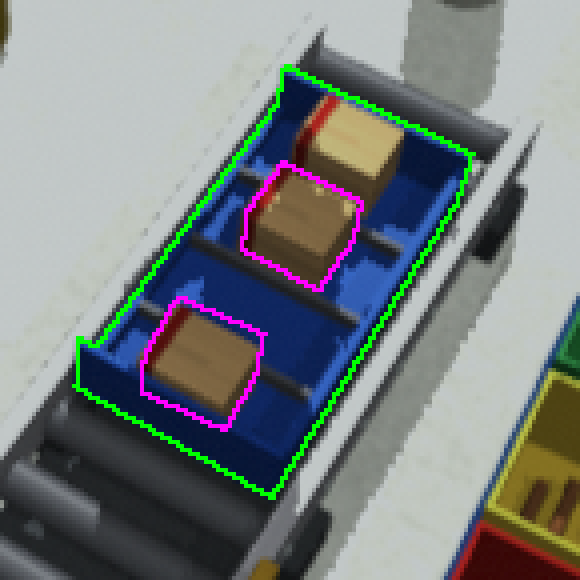

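```bash
python3 - <<'E'
from chk import *
s=grab('scene')
hsv=cv2.cvtColor(s['frame'],cv2.COLOR_BGR2HSV).astype(int)
w=(((hsv[...,0]<28)|(hsv[...,0]>168))&(hsv[...,1]>60)).astype(np.uint8)
q=lambda P:np.array([[295+a/4,200+b/4] for a,b in P]).astype(np.int32)
def poly(P):
    k=np.zeros((480,640),np.uint8); cv2.fillPoly(k,[q(P)],1); return cv2.morphologyEx(w*k,cv2.MORPH_CLOSE,np.ones((3,3)))
mA=poly([(290,160),(330,85),(420,120),(390,210),(364,200),(285,160)])
mB=poly([(235,240),(285,163),(364,203),(330,300),(300,295)])
mC=poly([(130,380),(180,290),(275,330),(235,440)])
c=(.5939,.0657,-.0465)
for n,m,y in(('A',mA,.145),('B',mB,.092),('C',mC,-.013)):
    # ignore hidden part: for A exclude B region
    for z in(.08,.085):
        p,f=fit(BLOCK,[(s,m)],(.65,y,[-.047]),z); d=p[:2]-np.array(c[:2])
        print(n,m.sum(),z,p,round(f,3),(d@[np.cos(c[2]),np.sin(c[2])]).round(4),(d@[-np.sin(c[2]),np.cos(c[2])]).round(4))
E
```

```text
A 476 0.08 [0.6527 0.1525 0.0727] 0.224 0.0547 0.0894
A 476 0.085 [0.6535 0.1519 0.0927] 0.234 0.0555 0.0889
B 620 0.08 [ 0.6516  0.0922 -0.0375] 0.105 0.0564 0.0292
B 620 0.085 [ 0.6525  0.0887 -0.0382] 0.108 0.0575 0.0257
C 495 0.08 [ 0.6455 -0.0121  0.095 ] 0.319 0.0552 -0.0753
C 495 0.085 [ 0.6461 -0.0141  0.126 ] 0.326 0.0558 -0.0773
```

```bash
python3 - <<'E'
from h import *
np.set_printoptions(precision=3,suppress=True)
d=grab('top')
for u,v in((250,187),(250,240),(462,165),(467,222)): print(u,v,ray(d,u,v,.066))
print(monitor.observe()['position'])
E
python3 -m handwheel '[{"dx":0,"dy":3.2,"dz":0,"wx":0,"wy":0,"wz":0,"claw":0},{"dx":0,"dy":3.2,"dz":0,"wx":0,"wy":0,"wz":0,"claw":0},{"dx":0,"dy":0,"dz":0,"wx":0,"wy":0,"wz":0,"claw":0},{"dx":0,"dy":0,"dz":0,"wx":0,"wy":0,"wz":0,"claw":0}]'
```

```text
250 187 [0.723 0.232 0.066]
250 240 [0.574 0.244 0.066]
462 165 [ 0.722 -0.361  0.066]
467 222 [ 0.559 -0.346  0.066]
[0.596 0.212 0.192]
clock: 23.52
position: [0.659, 0.2094, 0.192]
tool_rot: [-3.141, 0.0, 1.518]
force: [-0.7, 0.6, -0.0]
grip_width: -0.0001
finger_force: 0.0
```

```bash
python3 -m handwheel '[{"dx":0,"dy":0,"dz":5,"wx":0,"wy":0,"wz":0,"claw":0},{"dx":0,"dy":0,"dz":4.5,"wx":0,"wy":0,"wz":0,"claw":0},{"dx":0,"dy":0,"dz":2.3,"wx":0,"wy":0,"wz":0,"claw":0},{"dx":0,"dy":0,"dz":0,"wx":0,"wy":0,"wz":0,"claw":0},{"dx":-1,"dy":0,"dz":0,"wx":0,"wy":0,"wz":0,"claw":0},{"dx":-1,"dy":0,"dz":0,"wx":0,"wy":0,"wz":0,"claw":0},{"dx":-1,"dy":0,"dz":0,"wx":0,"wy":0,"wz":0,"claw":0},{"dx":-1.3,"dy":0,"dz":0,"wx":0,"wy":0,"wz":0,"claw":0}]'
python3 -m handwheel '[{"dx":-1.3,"dy":0,"dz":0,"wx":0,"wy":0,"wz":0,"claw":0},{"dx":-1.3,"dy":0,"dz":0,"wx":0,"wy":0,"wz":0,"claw":0},{"dx":-1.3,"dy":0,"dz":0,"wx":0,"wy":0,"wz":0,"claw":0},{"dx":-1.3,"dy":0,"dz":0,"wx":0,"wy":0,"wz":0,"claw":0},{"dx":-1.3,"dy":0,"dz":0,"wx":0,"wy":0,"wz":0,"claw":0},{"dx":-1.3,"dy":0,"dz":0,"wx":0,"wy":0,"wz":0,"claw":0},{"dx":-1.3,"dy":0,"dz":0,"wx":0,"wy":0,"wz":0,"claw":0},{"dx":-1.3,"dy":0,"dz":0,"wx":0,"wy":0,"wz":0,"claw":0}]'
```

```text
clock: 24.52
position: [0.6574, 0.1665, 0.075]
tool_rot: [3.14, -0.001, 1.519]
force: [-0.1, 2.5, 1.6]
grip_width: 0.0001
finger_force: 1.4
clock: 25.52
position: [0.6516, 0.0622, 0.0743]
tool_rot: [-3.142, 0.0, 1.519]
force: [1.9, 2.5, 1.6]
grip_width: 0.0004
finger_force: 1.1
```

```bash
python3 -m handwheel '[{"dx":-1.3,"dy":0,"dz":0,"wx":0,"wy":0,"wz":0,"claw":0},{"dx":-1.3,"dy":0,"dz":0,"wx":0,"wy":0,"wz":0,"claw":0},{"dx":-1.3,"dy":0,"dz":0,"wx":0,"wy":0,"wz":0,"claw":0},{"dx":-1.3,"dy":0,"dz":0,"wx":0,"wy":0,"wz":0,"claw":0},{"dx":-1.3,"dy":0,"dz":0,"wx":0,"wy":0,"wz":0,"claw":0},{"dx":-1.3,"dy":0,"dz":0,"wx":0,"wy":0,"wz":0,"claw":0},{"dx":-1.3,"dy":0,"dz":0,"wx":0,"wy":0,"wz":0,"claw":0},{"dx":-1.2,"dy":0,"dz":0,"wx":0,"wy":0,"wz":0,"claw":0}]'
python3 -m handwheel '[{"dx":-0.8,"dy":0,"dz":0,"wx":0,"wy":0,"wz":0,"claw":0},{"dx":-0.8,"dy":0,"dz":0,"wx":0,"wy":0,"wz":0,"claw":0},{"dx":-0.8,"dy":0,"dz":0,"wx":0,"wy":0,"wz":0,"claw":0},{"dx":-0.8,"dy":0,"dz":0,"wx":0,"wy":0,"wz":0,"claw":0},{"dx":-0.7,"dy":0,"dz":0,"wx":0,"wy":0,"wz":0,"claw":0}]'
```

```text
clock: 26.52
position: [0.6462, -0.0408, 0.0743]
tool_rot: [-3.142, 0.0, 1.519]
force: [0.7, 2.5, 1.2]
grip_width: 0.0005
finger_force: 1.3
clock: 27.15
position: [0.6442, -0.0793, 0.0743]
tool_rot: [-3.142, 0.0, 1.519]
force: [0.5, 1.8, -0.7]
grip_width: -0.0005
finger_force: 0.8
```

```bash
for i in 1 2; do :; done; python3 -m handwheel '[{"dx":-0.5,"dy":0,"dz":0,"wx":0,"wy":0,"wz":0,"claw":0},{"dx":-0.5,"dy":0,"dz":0,"wx":0,"wy":0,"wz":0,"claw":0},{"dx":-0.5,"dy":0,"dz":0,"wx":0,"wy":0,"wz":0,"claw":0},{"dx":0,"dy":0,"dz":0,"wx":0,"wy":0,"wz":0,"claw":0}]'
python3 -m handwheel '[{"dx":-0.4,"dy":0,"dz":0,"wx":0,"wy":0,"wz":0,"claw":0},{"dx":-0.4,"dy":0,"dz":0,"wx":0,"wy":0,"wz":0,"claw":0},{"dx":0,"dy":0,"dz":0,"wx":0,"wy":0,"wz":0,"claw":0}]'
```

```text
clock: 27.65
position: [0.6433, -0.0945, 0.0742]
tool_rot: [-3.141, 0.0, 1.518]
force: [-0.3, -0.9, -1.2]
grip_width: -0.0005
finger_force: 0.0
clock: 28.02
position: [0.6438, -0.0985, 0.0745]
tool_rot: [3.14, -0.004, 1.521]
force: [3.5, 15.2, -1.1]
grip_width: 0.0002
finger_force: 7.6
```

```bash
python3 -m handwheel '[{"dx":-0.2,"dy":0,"dz":0,"wx":0,"wy":0,"wz":0,"claw":0},{"dx":0,"dy":0,"dz":0,"wx":0,"wy":0,"wz":0,"claw":0},{"dx":0.8,"dy":0,"dz":0,"wx":0,"wy":0,"wz":0,"claw":0},{"dx":2,"dy":0,"dz":0,"wx":0,"wy":0,"wz":0,"claw":0},{"dx":2,"dy":0,"dz":0,"wx":0,"wy":0,"wz":0,"claw":0},{"dx":0,"dy":0,"dz":-5,"wx":0,"wy":0,"wz":0,"claw":40},{"dx":0,"dy":0,"dz":-5,"wx":0,"wy":0,"wz":0,"claw":60},{"dx":4,"dy":-4,"dz":-3,"wx":0,"wy":0,"wz":0,"claw":60}]'
python3 - <<'E'
from h import *
np.set_printoptions(precision=4,suppress=True)
s=grab('scene','s6.png');t=grab('top','t6.png')
M=optics.masks_of('carrier_lip','scene'); m=cv2.morphologyEx(M[0]['region'].astype(np.uint8),cv2.MORPH_CLOSE,np.ones((25,25)))
print(fit(CARR,[(s,m)],(.58,-.22,[-.047]),.07), M[0]['p'])
cv2.imwrite('pics/p6.png',cv2.resize(s['frame'][240:480,100:420],(720,540),interpolation=cv2.INTER_CUBIC))
E
```

```text
clock: 29.02
position: [0.6099, -0.0153, 0.2055]
tool_rot: [3.139, 0.0, 1.515]
force: [-0.1, 1.7, -0.5]
grip_width: 0.0512
finger_force: 0.0
(array([ 0.5809, -0.2141, -0.042 ]), np.float64(0.026013433933258057)) 0.82
```

View pics/p6.png

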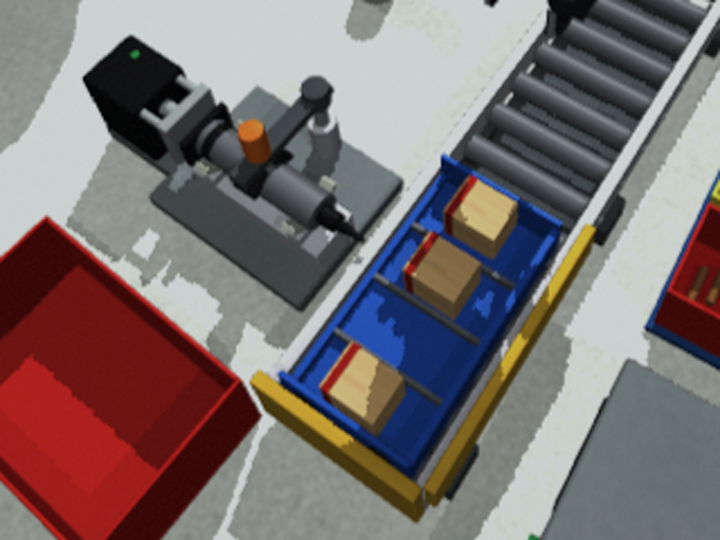

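Carrier is fully home with all three blocks flat in separate lanes, red ends to the glue head. Next is the clamp, so I'll refine the knob height and cradle axis.

```bash
python3 - <<'E'
from h import *
import pickle
np.set_printoptions(precision=4,suppress=True)
D=pickle.load(open('d.pkl','rb'));V=[]
for n,(x,y,a,b) in(('top',(412,250,22,20)),('scene',(200,288,24,28))):
    d=D[n];hsv=cv2.cvtColor(d['frame'],cv2.COLOR_BGR2HSV).astype(int); m=np.zeros((480,640),np.uint8)
    w=(hsv[...,0]<18)&(hsv[...,1]>140)&(hsv[...,2]>70); m[y:y+b,x:x+a]=w[y:y+b,x:x+a]; V.append((d,m))
c=cyl(-24,16,11,11); K=[c[:,[1,2,0]]]
for z in(.136,.14,.144,.148,.152,.156): print(z,*fit(K,V,(.455,-.193,[0]),z))
T=D['top']; print('tip',ray(T,416.4,226.7,.08), 'box', [ray(T,u,v,.106) for u,v in((408,311),(437,309),(438,337),(409,338))])
E
```

```text
0.136 [ 0.4554 -0.1942  0.0661] 0.2805299162864685
0.14 [ 0.4558 -0.1947  0.1449] 0.2722060978412628
0.144 [ 0.4558 -0.1947  0.0012] 0.2813839018344879
0.148 [ 0.4557 -0.1944  0.3261] 0.3034101128578186
0.152 [ 0.4551 -0.1936  0.156 ] 0.3410092890262604
0.156 [ 0.4543 -0.1928  0.24  ] 0.3781536817550659
tip [ 0.5576 -0.2039  0.08  ] box [array([ 0.3368, -0.1434,  0.106 ]), array([ 0.3337, -0.217 ,  0.106 ]), array([ 0.2649, -0.2082,  0.106 ]), array([ 0.2705, -0.136 ,  0.106 ])]
```

```bash
python3 -m handwheel '[{"dx":0,"dy":0,"dz":0,"wx":0,"wy":0,"wz":0.18,"claw":60},{"dx":0,"dy":0,"dz":0,"wx":0,"wy":0,"wz":0.18,"claw":60},{"dx":0,"dy":0,"dz":0,"wx":0,"wy":0,"wz":0.18,"claw":60},{"dx":0,"dy":0,"dz":0,"wx":0,"wy":0,"wz":0.18,"claw":60},{"dx":0,"dy":0,"dz":0,"wx":0,"wy":0,"wz":0.18,"claw":60},{"dx":0,"dy":0,"dz":0,"wx":0,"wy":0,"wz":0.18,"claw":60},{"dx":0,"dy":0,"dz":0,"wx":0,"wy":0,"wz":0.18,"claw":60},{"dx":0,"dy":0,"dz":0,"wx":0,"wy":0,"wz":0.18,"claw":60}]'
python3 -m handwheel '[{"dx":0,"dy":0,"dz":0,"wx":0,"wy":0,"wz":0.175,"claw":60},{"dx":0,"dy":0,"dz":0,"wx":0,"wy":0,"wz":0,"claw":60}]'
cat >> h.py <<'E'
def go(x,y,z,yaw=None):
    """tool-axis shift (cm) and wz to reach a world target with the tool down"""
    s=monitor.observe(); p=s['position']; a=s['tool_rot'][2]; d=np.array([x,y,z])-p
    print('dx %.2f dy %.2f dz %.2f'%(100*(np.cos(a)*d[0]+np.sin(a)*d[1]),100*(np.sin(a)*d[0]-np.cos(a)*d[1]),-100*d[2]), '' if yaw is None else 'wz %.3f'%(a-yaw))
E
python3 -c "
from h import *
go(.4557,-.1945,.124,-.1)"
```

```text
clock: 30.18
position: [0.6085, -0.0145, 0.203]
tool_rot: [3.141, 0.001, 0.073]
force: [0.0, -0.6, -0.1]
grip_width: 0.0513
finger_force: 0.0
clock: 30.42
position: [0.6085, -0.0143, 0.2031]
tool_rot: [3.141, 0.001, -0.095]
force: [-0.3, -0.4, 0.4]
grip_width: 0.0514
finger_force: 0.0
dx -13.51 dy 19.39 dz 7.91 wz 0.005
```

```bash
python3 -m handwheel '[{"dx":-3.4,"dy":4.85,"dz":0,"wx":0,"wy":0,"wz":0,"claw":60},{"dx":-3.4,"dy":4.85,"dz":0,"wx":0,"wy":0,"wz":0,"claw":60},{"dx":-3.4,"dy":4.85,"dz":0,"wx":0,"wy":0,"wz":0,"claw":60},{"dx":-3.3,"dy":4.85,"dz":0,"wx":0,"wy":0,"wz":0,"claw":60},{"dx":0,"dy":0,"dz":0,"wx":0,"wy":0,"wz":0,"claw":60},{"dx":0,"dy":0,"dz":4,"wx":0,"wy":0,"wz":0,"claw":60},{"dx":0,"dy":0,"dz":0,"wx":0,"wy":0,"wz":0,"claw":60}]'
python3 -c "
from h import *
go(.4557,-.1945,.124,-.1)
s=grab('scene')
cv2.imwrite('pics/p7.png',cv2.resize(s['frame'][230:370,120:320],(700,490),interpolation=cv2.INTER_CUBIC))"
```

```text
clock: 31.3
position: [0.4547, -0.1939, 0.1619]
tool_rot: [-3.14, 0.004, -0.092]
force: [0.0, 0.7, 0.8]
grip_width: 0.0518
finger_force: 0.0
dx 0.10 dy 0.05 dz 3.79 wz 0.008
```

View pics/p7.png

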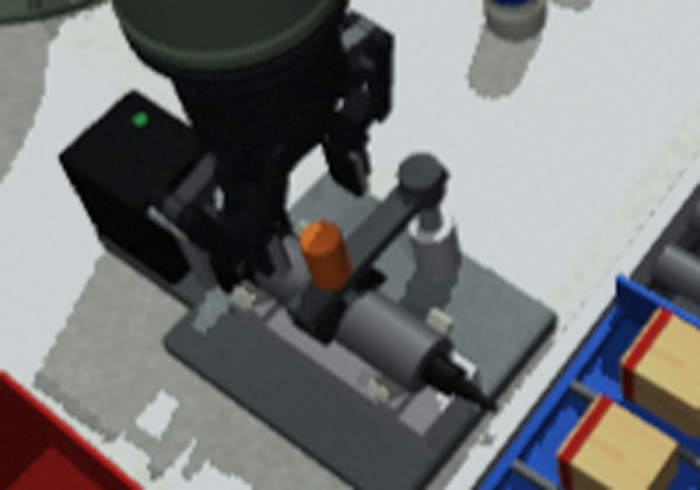

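```bash
python3 -m handwheel '[{"dx":0.3,"dy":0,"dz":1.5,"wx":0,"wy":0,"wz":0,"claw":60},{"dx":0,"dy":0,"dz":1.2,"wx":0,"wy":0,"wz":0,"claw":60},{"dx":0,"dy":0,"dz":0.9,"wx":0,"wy":0,"wz":0,"claw":60},{"dx":0,"dy":0,"dz":0,"wx":0,"wy":0,"wz":0,"claw":60}]'
python3 -m handwheel '[{"dx":0,"dy":0,"dz":0,"wx":0,"wy":0,"wz":0,"claw":5},{"dx":0,"dy":0,"dz":0,"wx":0,"wy":0,"wz":0,"claw":5},{"dx":0,"dy":0,"dz":0,"wx":0,"wy":0,"wz":0,"claw":5},{"dx":0,"dy":0,"dz":0,"wx":0,"wy":0,"wz":0,"claw":5},{"dx":0,"dy":0,"dz":0,"wx":0,"wy":0,"wz":0,"claw":5}]' 50
```

```text
clock: 31.85
position: [0.4582, -0.195, 0.127]
tool_rot: [-3.141, 0.001, -0.096]
force: [-0.2, 0.4, 0.5]
grip_width: 0.0513
finger_force: 0.0
clock: 32.48
position: [0.4589, -0.1943, 0.1282]
tool_rot: [-3.141, -0.001, -0.096]
force: [-1.8, 7.6, 8.1]
grip_width: 0.0205
finger_force: 48.5
```

```bash
python3 -m handwheel '[{"dx":0,"dy":0,"dz":-1,"wx":0,"wy":0,"wz":0,"claw":5},{"dx":0,"dy":0,"dz":-1.2,"wx":0,"wy":0,"wz":0,"claw":5},{"dx":0,"dy":0,"dz":-1.2,"wx":0,"wy":0,"wz":0,"claw":5},{"dx":0,"dy":0,"dz":0,"wx":0,"wy":0,"wz":0,"claw":5}]'
```

```text
clock: 32.98
position: [0.4586, -0.1941, 0.1621]
tool_rot: [-3.141, -0.0, -0.095]
force: [1.8, 7.2, -9.0]
grip_width: 0.0205
finger_force: 49.3
```

```bash
python3 -m handwheel '[{"dx":1.08,"dy":-0.08,"dz":0,"wx":0,"wy":0,"wz":-0.145,"claw":5},{"dx":1.08,"dy":-0.08,"dz":0,"wx":0,"wy":0,"wz":-0.145,"claw":5},{"dx":1.08,"dy":-0.08,"dz":0,"wx":0,"wy":0,"wz":-0.145,"claw":5},{"dx":1.08,"dy":-0.08,"dz":0,"wx":0,"wy":0,"wz":-0.145,"claw":5},{"dx":1.08,"dy":-0.08,"dz":0,"wx":0,"wy":0,"wz":-0.145,"claw":5}]'
```

```text
clock: 33.6
position: [0.5087, -0.1784, 0.1608]
tool_rot: [-3.137, 0.001, 0.635]
force: [-6.9, 17.3, -9.0]
grip_width: 0.0204
finger_force: 49.5
```

```bash
python3 -m handwheel '[{"dx":1.08,"dy":-0.28,"dz":0,"wx":0,"wy":0,"wz":-0.145,"claw":5},{"dx":1.08,"dy":-0.18,"dz":0,"wx":0,"wy":0,"wz":-0.145,"claw":5},{"dx":1.08,"dy":-0.08,"dz":0,"wx":0,"wy":0,"wz":-0.145,"claw":5}]'
```

```text
clock: 33.98
position: [0.5287, -0.1532, 0.1612]
tool_rot: [-3.14, -0.001, 1.069]
force: [-4.1, 8.8, -9.0]
grip_width: 0.0206
finger_force: 49.6
```

```bash
python3 -m handwheel '[{"dx":1.08,"dy":-0.14,"dz":0,"wx":0,"wy":0,"wz":-0.145,"claw":5},{"dx":1.08,"dy":-0.1,"dz":0,"wx":0,"wy":0,"wz":-0.145,"claw":5},{"dx":1.08,"dy":-0.08,"dz":0,"wx":0,"wy":0,"wz":-0.145,"claw":5},{"dx":0,"dy":0,"dz":0,"wx":0,"wy":0,"wz":0,"claw":5}]'
```

```text
clock: 34.48
position: [0.5367, -0.1217, 0.161]
tool_rot: [-3.139, -0.002, 1.502]
force: [-2.3, 6.3, -8.7]
grip_width: 0.0204
finger_force: 49.7
```

```bash
python3 -m handwheel '[{"dx":0,"dy":0,"dz":1.5,"wx":0,"wy":0,"wz":0,"claw":5},{"dx":0,"dy":0,"dz":1.5,"wx":0,"wy":0,"wz":0,"claw":5},{"dx":0,"dy":0,"dz":1,"wx":0,"wy":0,"wz":0,"claw":5},{"dx":0,"dy":0,"dz":0,"wx":0,"wy":0,"wz":0,"claw":5},{"dx":0,"dy":0,"dz":0,"wx":0,"wy":0,"wz":0,"claw":50},{"dx":0,"dy":0,"dz":0,"wx":0,"wy":0,"wz":0,"claw":60},{"dx":0,"dy":0,"dz":-4,"wx":0,"wy":0,"wz":0,"claw":60},{"dx":0,"dy":0,"dz":-4,"wx":0,"wy":0,"wz":0,"claw":60}]'
python3 - <<'E'
from h import *
t=grab('top','t8.png');s=grab('scene','s8.png');np.set_printoptions(precision=4,suppress=True)
M=optics.masks_of('spent_center','scene');print([(m['p'],m['rect']) for m in M][:2])
print(fit(CART,[(s,M[0]['region'])],(.4557,-.1945,[-.1,-.05]),.08))
M=optics.masks_of('spent_center','top');print([(m['p'],m['rect']) for m in M][:2])
cv2.imwrite('pics/p8.png',cv2.resize(s['frame'][230:370,120:320],(700,490),interpolation=cv2.INTER_CUBIC))
E
```

```text
clock: 35.48
position: [0.5375, -0.1234, 0.2028]
tool_rot: [-3.141, -0.0, 1.499]
force: [0.6, -0.7, 0.2]
grip_width: 0.0517
finger_force: 0.0
[(0.97, [178.2, 286.8, 81.5, 59.2])]
(array([ 0.4564, -0.1921, -0.0773]), np.float64(0.056486308574676514))
[(0.78, [410.8, 236.6, 23.3, 56.4])]
```

View pics/p8.png

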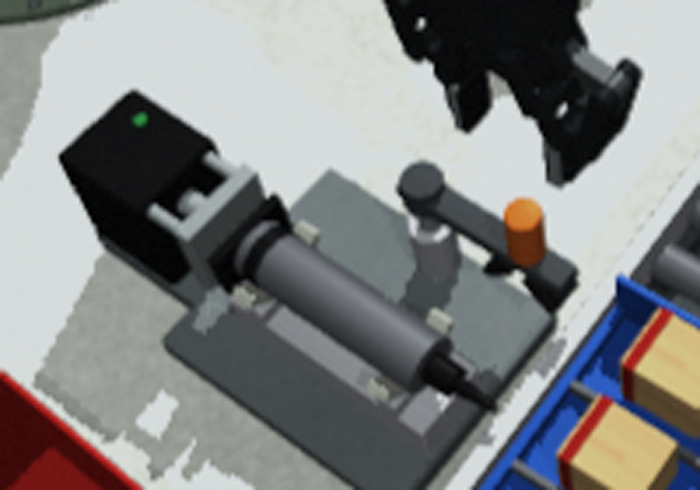

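Bar is turned well aside and the spent cartridge is clear. I'll rotate and move above it.

```bash
python3 -m handwheel '[{"dx":0,"dy":0,"dz":0,"wx":0,"wy":0,"wz":0.176,"claw":65},{"dx":0,"dy":0,"dz":0,"wx":0,"wy":0,"wz":0.176,"claw":65},{"dx":0,"dy":0,"dz":0,"wx":0,"wy":0,"wz":0.176,"claw":65},{"dx":0,"dy":0,"dz":0,"wx":0,"wy":0,"wz":0.176,"claw":65},{"dx":0,"dy":0,"dz":0,"wx":0,"wy":0,"wz":0.176,"claw":65},{"dx":0,"dy":0,"dz":0,"wx":0,"wy":0,"wz":0.176,"claw":65},{"dx":0,"dy":0,"dz":0,"wx":0,"wy":0,"wz":0.176,"claw":65},{"dx":0,"dy":0,"dz":0,"wx":0,"wy":0,"wz":0.176,"claw":65}]'
python3 -m handwheel '[{"dx":0,"dy":0,"dz":0,"wx":0,"wy":0,"wz":0.176,"claw":65},{"dx":-3.7,"dy":3.8,"dz":0,"wx":0,"wy":0,"wz":0,"claw":65},{"dx":-3.8,"dy":3.7,"dz":0,"wx":0,"wy":0,"wz":0,"claw":65},{"dx":0,"dy":0,"dz":0,"wx":0,"wy":0,"wz":0,"claw":65}]'
python3 -c "
from h import *
go(.4564,-.1925,.062,-.08)"
```

```text
clock: 36.67
position: [0.5371, -0.1235, 0.2006]
tool_rot: [-3.142, 0.001, 0.085]
force: [0.2, 0.8, -0.3]
grip_width: 0.0553
finger_force: 0.0
clock: 37.17
position: [0.4533, -0.1944, 0.2009]
tool_rot: [3.14, 0.002, -0.09]
force: [0.5, -0.2, 0.6]
grip_width: 0.0556
finger_force: 0.0
dx 0.29 dy -0.21 dz 13.89 wz -0.010
```

```bash
python3 -m handwheel '[{"dx":0.3,"dy":-0.2,"dz":5,"wx":0,"wy":0,"wz":-0.01,"claw":65},{"dx":0,"dy":0,"dz":5,"wx":0,"wy":0,"wz":0,"claw":65},{"dx":0,"dy":0,"dz":2.5,"wx":0,"wy":0,"wz":0,"claw":65},{"dx":0,"dy":0,"dz":1.3,"wx":0,"wy":0,"wz":0,"claw":65},{"dx":0,"dy":0,"dz":0,"wx":0,"wy":0,"wz":0,"claw":65}]'
python3 -m handwheel '[{"dx":0,"dy":0,"dz":0,"wx":0,"wy":0,"wz":0,"claw":20},{"dx":0,"dy":0,"dz":0,"wx":0,"wy":0,"wz":0,"claw":20},{"dx":0,"dy":0,"dz":0,"wx":0,"wy":0,"wz":0,"claw":20},{"dx":0,"dy":0,"dz":0,"wx":0,"wy":0,"wz":0,"claw":20}]' 35
```

```text
clock: 37.8
position: [0.4595, -0.1896, 0.0631]
tool_rot: [-3.141, 0.001, -0.075]
force: [-0.2, -0.7, 0.4]
grip_width: 0.0554
finger_force: 0.0
clock: 38.3
position: [0.46, -0.1937, 0.0653]
tool_rot: [3.137, -0.003, -0.078]
force: [-3.8, -22.4, 5.7]
grip_width: 0.0345
finger_force: 36.0
```

```bash
python3 -m handwheel '[{"dx":0,"dy":0.4,"dz":0,"wx":0,"wy":0,"wz":0,"claw":20},{"dx":0,"dy":0,"dz":-3,"wx":0,"wy":0,"wz":0,"claw":20},{"dx":0,"dy":0,"dz":-5,"wx":0,"wy":0,"wz":0,"claw":20},{"dx":0,"dy":0,"dz":-5,"wx":0,"wy":0,"wz":0,"claw":20},{"dx":0,"dy":0,"dz":0,"wx":0,"wy":0,"wz":0.028,"claw":20},{"dx":0,"dy":0,"dz":0,"wx":0,"wy":0,"wz":0,"claw":20}]'
python3 -c "
from h import *
go(.415,-.405,.045,-.106)"
```

```text
clock: 39.05
position: [0.4592, -0.1941, 0.1941]
tool_rot: [3.141, -0.001, -0.104]
force: [-0.3, -0.1, -0.2]
grip_width: 0.0345
finger_force: 35.6
dx -2.22 dy 21.44 dz 14.91 wz 0.002
```

```bash
python3 -m handwheel '[{"dx":-0.5,"dy":5.4,"dz":0,"wx":0,"wy":0,"wz":0,"claw":20},{"dx":-0.5,"dy":5.4,"dz":0,"wx":0,"wy":0,"wz":0,"claw":20},{"dx":-0.5,"dy":5.4,"dz":0,"wx":0,"wy":0,"wz":0,"claw":20},{"dx":-0.4,"dy":5.2,"dz":0,"wx":0,"wy":0,"wz":0,"claw":20},{"dx":0,"dy":0,"dz":0,"wx":0,"wy":0,"wz":0,"claw":20},{"dx":0,"dy":0,"dz":0,"wx":0,"wy":0,"wz":0,"claw":20}]'
python3 - <<'E'
from h import *
np.set_printoptions(precision=4,suppress=True)
go(.418,-.405,.045,-.106)
s=grab('scene');M=optics.masks_of('spent_center','scene');print([(m['p'],m['rect']) for m in M][:2])
B=optics.masks_of('bin_mouth','scene');print(fit([box(-112,112,-75,75,-95,0)],[(s,B[0]['region'])],(.433,-.406,[-.1]),.095))
z=monitor.observe()['position'][2]+.016
if M: print(fit(CART,[(s,M[0]['region'])],(.415,-.405,[-.1]),z))
E
```

```text
clock: 39.8
position: [0.4182, -0.404, 0.1926]
tool_rot: [-3.14, 0.001, -0.103]
force: [0.1, 0.7, -0.5]
grip_width: 0.0348
finger_force: 35.6
dx -0.01 dy 0.10 dz 14.76 wz 0.003
[(0.59, [81.0, 355.8, 62.2, 59.2]), (0.2, [232.2, 277.1, 53.3, 43.1])]
(array([ 0.441 , -0.406 , -0.1061]), np.float64(0.19069653749465942))
(array([ 0.4191, -0.4026, -0.1089]), np.float64(0.4341256022453308))
```

Held and over the bin. I'll lower and release.

```bash
python3 -m handwheel '[{"dx":0,"dy":0,"dz":5,"wx":0,"wy":0,"wz":0,"claw":20},{"dx":0,"dy":0,"dz":4.5,"wx":0,"wy":0,"wz":0,"claw":20},{"dx":0,"dy":0,"dz":4,"wx":0,"wy":0,"wz":0,"claw":20},{"dx":0,"dy":0,"dz":1.2,"wx":0,"wy":0,"wz":0,"claw":20},{"dx":0,"dy":0,"dz":0,"wx":0,"wy":0,"wz":0,"claw":20}]'
```

```text
clock: 40.58
position: [0.4187, -0.4045, 0.0469]
tool_rot: [-3.141, 0.0, -0.102]
force: [1.1, 0.7, 0.0]
grip_width: 0.0345
finger_force: 35.6
```

```bash
python3 -m handwheel '[{"dx":0,"dy":0,"dz":0,"wx":0,"wy":0,"wz":0,"claw":70},{"dx":0,"dy":0,"dz":0,"wx":0,"wy":0,"wz":0,"claw":70},{"dx":0,"dy":0,"dz":-5,"wx":0,"wy":0,"wz":0,"claw":70},{"dx":0,"dy":0,"dz":-6,"wx":0,"wy":0,"wz":0,"claw":70},{"dx":0,"dy":0,"dz":-6,"wx":0,"wy":0,"wz":-0.1,"claw":70},{"dx":0,"dy":0,"dz":0,"wx":0,"wy":0,"wz":-0.18,"claw":70},{"dx":0,"dy":0,"dz":0,"wx":0,"wy":0,"wz":-0.18,"claw":70},{"dx":0,"dy":0,"dz":0,"wx":0,"wy":0,"wz":-0.18,"claw":70}]'
python3 -m handwheel '[{"dx":0,"dy":0,"dz":0,"wx":0,"wy":0,"wz":-0.18,"claw":70},{"dx":0,"dy":0,"dz":0,"wx":0,"wy":0,"wz":-0.18,"claw":70},{"dx":0,"dy":0,"dz":0,"wx":0,"wy":0,"wz":-0.18,"claw":70},{"dx":0,"dy":0,"dz":0,"wx":0,"wy":0,"wz":-0.18,"claw":70},{"dx":0,"dy":0,"dz":0,"wx":0,"wy":0,"wz":-0.18,"claw":70},{"dx":0,"dy":0,"dz":0,"wx":0,"wy":0,"wz":-0.18,"claw":70},{"dx":0,"dy":0,"dz":0,"wx":0,"wy":0,"wz":-0.18,"claw":70},{"dx":0,"dy":0,"dz":0,"wx":0,"wy":0,"wz":-0.05,"claw":70}]'
python3 - <<'E'
from h import *
np.set_printoptions(precision=4,suppress=True)
go(.453,.418,.2,1.5)
s=grab('scene','s9.png');t=grab('top','t9.png')
F=[(t,optics.masks_of('fresh_center','top')[0]['region']),(s,optics.masks_of('fresh_center','scene')[0]['region'])]
for v in(F,F[:1],F[1:]): print(fit(CART,v,(.453,.418,[-.135]),.018))
M=optics.masks_of('spent_center','scene');print([(m['p'],m['rect']) for m in M][:2])
E
```

```text
clock: 41.58
position: [0.4183, -0.4051, 0.2177]
tool_rot: [3.14, -0.0, 0.542]
force: [-0.1, -0.0, 0.2]
grip_width: 0.0597
finger_force: 0.0
clock: 42.58
position: [0.4182, -0.4051, 0.2173]
tool_rot: [3.141, 0.001, 1.85]
force: [-0.1, 0.7, -0.0]
grip_width: 0.0596
finger_force: 0.0
dx 78.16 dy 26.04 dz 1.73 wz 0.350
(array([ 0.4526,  0.418 , -0.1409]), np.float64(0.13760161399841309))
(array([ 0.4522,  0.4168, -0.1297]), np.float64(0.06305235624313354))
(array([ 0.4532,  0.4222, -0.1377]), np.float64(0.07712787389755249))
[(0.8, [93.6, 377.3, 80.6, 68.4])]
```

```bash
python3 -m handwheel '[{"dx":5.6,"dy":1.86,"dz":0,"wx":0,"wy":0,"wz":0,"claw":70},{"dx":5.6,"dy":1.86,"dz":0,"wx":0,"wy":0,"wz":0,"claw":70},{"dx":5.6,"dy":1.86,"dz":0,"wx":0,"wy":0,"wz":0,"claw":70},{"dx":5.6,"dy":1.86,"dz":0,"wx":0,"wy":0,"wz":0,"claw":70},{"dx":5.6,"dy":1.86,"dz":0,"wx":0,"wy":0,"wz":0,"claw":70},{"dx":5.6,"dy":1.86,"dz":0,"wx":0,"wy":0,"wz":0,"claw":70},{"dx":5.6,"dy":1.86,"dz":0,"wx":0,"wy":0,"wz":0,"claw":70},{"dx":5.6,"dy":1.86,"dz":0,"wx":0,"wy":0,"wz":0,"claw":70}]'
python3 -m handwheel '[{"dx":5.6,"dy":1.86,"dz":0,"wx":0,"wy":0,"wz":0,"claw":70},{"dx":5.6,"dy":1.86,"dz":0,"wx":0,"wy":0,"wz":0,"claw":70},{"dx":5.6,"dy":1.86,"dz":0,"wx":0,"wy":0,"wz":0,"claw":70},{"dx":5.6,"dy":1.86,"dz":0,"wx":0,"wy":0,"wz":0,"claw":70},{"dx":5.6,"dy":1.86,"dz":0,"wx":0,"wy":0,"wz":0,"claw":70},{"dx":5.4,"dy":1.86,"dz":0,"wx":0,"wy":0,"wz":0,"claw":70},{"dx":0,"dy":0,"dz":0,"wx":0,"wy":0,"wz":-0.165,"claw":70},{"dx":0,"dy":0,"dz":0,"wx":0,"wy":0,"wz":-0.165,"claw":70}]'
python3 -m handwheel '[{"dx":0,"dy":0,"dz":0,"wx":0,"wy":0,"wz":-0.165,"claw":70},{"dx":0,"dy":0,"dz":0,"wx":0,"wy":0,"wz":-0.165,"claw":70},{"dx":0,"dy":0,"dz":0,"wx":0,"wy":0,"wz":-0.165,"claw":70},{"dx":0,"dy":0,"dz":0,"wx":0,"wy":0,"wz":-0.165,"claw":70},{"dx":0,"dy":0,"dz":0,"wx":0,"wy":0,"wz":-0.165,"claw":70},{"dx":0,"dy":0,"dz":0,"wx":0,"wy":0,"wz":0,"claw":70}]'
python3 -c "
from h import *
go(.4528,.4195,.005,3.005)"
```

```text
clock: 43.82
position: [0.4394, 0.0685, 0.217]
tool_rot: [3.141, 0.001, 1.845]
force: [1.3, -0.9, 1.5]
grip_width: 0.0599
finger_force: 0.0
clock: 44.82
position: [0.4552, 0.4195, 0.2165]
tool_rot: [-3.141, 0.0, 2.183]
force: [0.4, -0.3, -0.4]
grip_width: 0.0599
finger_force: 0.0
clock: 45.58
position: [0.4558, 0.4184, 0.2165]
tool_rot: [-3.142, -0.0, 3.0]
force: [0.1, 0.3, 0.5]
grip_width: 0.0594
finger_force: 0.0
dx 0.31 dy 0.06 dz 21.15 wz -0.005
```

```bash
python3 -m handwheel '[{"dx":0.3,"dy":0.1,"dz":5.5,"wx":0,"wy":0,"wz":0,"claw":70},{"dx":0,"dy":0,"dz":5.5,"wx":0,"wy":0,"wz":0,"claw":70},{"dx":0,"dy":0,"dz":5.5,"wx":0,"wy":0,"wz":0,"claw":70},{"dx":0,"dy":0,"dz":3.2,"wx":0,"wy":0,"wz":0,"claw":70},{"dx":0,"dy":0,"dz":1.4,"wx":0,"wy":0,"wz":0,"claw":70},{"dx":0,"dy":0,"dz":0,"wx":0,"wy":0,"wz":0,"claw":70}]'
python3 -m handwheel '[{"dx":0,"dy":0,"dz":0,"wx":0,"wy":0,"wz":0,"claw":20},{"dx":0,"dy":0,"dz":0,"wx":0,"wy":0,"wz":0,"claw":20},{"dx":0,"dy":0,"dz":0,"wx":0,"wy":0,"wz":0,"claw":20},{"dx":0,"dy":0,"dz":0,"wx":0,"wy":0,"wz":0,"claw":20},{"dx":0,"dy":0,"dz":-3,"wx":0,"wy":0,"wz":0,"claw":20},{"dx":0,"dy":0,"dz":-5,"wx":0,"wy":0,"wz":0,"claw":20},{"dx":0,"dy":0,"dz":-5,"wx":0,"wy":0,"wz":0,"claw":20},{"dx":0,"dy":0,"dz":-5,"wx":0,"wy":0,"wz":0,"claw":20}]' 60
```

```text
clock: 46.32
position: [0.4529, 0.42, 0.0057]
tool_rot: [-3.141, -0.0, 3.0]
force: [0.8, 0.5, 0.9]
grip_width: 0.0598
finger_force: 0.0
clock: 47.32
position: [0.453, 0.4198, 0.1882]
tool_rot: [3.141, 0.001, 3.001]
force: [0.7, -0.4, -1.4]
grip_width: 0.0339
finger_force: 60.2
```

```bash
python3 -c "
from h import *
go(.456,-.1,.188,3.055)
s=grab('scene'); z=monitor.observe()['position'][2]+.015
M=optics.masks_of('fresh_center','scene');print([(m['p'],m['rect']) for m in M][:2],fit(CART,[(s,M[0]['region'])],(.453,.42,[-.14]),z))"
```

```text
dx -7.56 dy -51.43 dz 0.02 wz -0.054
[(0.71, [330.6, 86.1, 67.1, 35.2])] (array([ 0.46029306,  0.40844452, -0.11665561]), np.float64(0.276228666305542))
```

```bash
python3 -m handwheel '[{"dx":-0.84,"dy":-5.7,"dz":0,"wx":0,"wy":0,"wz":0,"claw":20},{"dx":-0.84,"dy":-5.7,"dz":0,"wx":0,"wy":0,"wz":0,"claw":20},{"dx":-0.84,"dy":-5.7,"dz":0,"wx":0,"wy":0,"wz":0,"claw":20},{"dx":-0.84,"dy":-5.7,"dz":0,"wx":0,"wy":0,"wz":0,"claw":20},{"dx":-0.84,"dy":-5.7,"dz":0,"wx":0,"wy":0,"wz":0,"claw":20},{"dx":-0.84,"dy":-5.7,"dz":0,"wx":0,"wy":0,"wz":0,"claw":20},{"dx":-0.84,"dy":-5.7,"dz":0,"wx":0,"wy":0,"wz":0,"claw":20},{"dx":-0.84,"dy":-5.7,"dz":0,"wx":0,"wy":0,"wz":0,"claw":20}]'
python3 -m handwheel '[{"dx":-0.84,"dy":-5.7,"dz":0,"wx":0,"wy":0,"wz":0,"claw":20},{"dx":0,"dy":0,"dz":0,"wx":0,"wy":0,"wz":-0.047,"claw":20},{"dx":0,"dy":0,"dz":0,"wx":0,"wy":0,"wz":0,"claw":20}]'
python3 - <<'E'
from h import *
np.set_printoptions(precision=4,suppress=True)
print(monitor.observe()['position'],monitor.observe()['tool_rot'])
z=monitor.observe()['position'][2]+.015; V=[]
for n in('scene','top'):
    d=grab(n); M=optics.masks_of('fresh_center',n);print([(m['p'],m['rect']) for m in M][:2])
    if M and n=='scene':
        for zz in(z-.01,z,z+.01): print(zz,fit(CART,[(d,M[0]['region'])],(.456,-.1,[-.1]),zz))
    # bright yellow/green colour mask
    h=cv2.cvtColor(d['frame'],cv2.COLOR_BGR2HSV).astype(int); w=(h[...,0]>20)&(h[...,0]<85)&(h[...,1]>90)&(h[...,2]>40)
    u,v=proj(d,(.456,-.1,z)); k=np.zeros_like(w); k[int(v)-50:int(v)+50,int(u)-60:int(u)+60]=1
    ww=w&k; ys,xs=np.nonzero(ww); print(n,'colour',ww.sum(),xs.min(),xs.max(),ys.min(),ys.max())
    if n=='scene': print(fit(CART,[(d,ww)],(.456,-.1,[-.1]),z))
E
```

```text
clock: 48.42
position: [0.4557, -0.0431, 0.1859]
tool_rot: [-3.141, 0.001, 3.001]
force: [1.2, -0.2, -1.8]
grip_width: 0.0343
finger_force: 60.5
clock: 48.8
position: [0.4562, -0.099, 0.1857]
tool_rot: [-3.142, 0.0, 3.047]
force: [-0.2, 0.1, 0.3]
grip_width: 0.0341
finger_force: 60.6
[ 0.4562 -0.099   0.1857] [-3.1416  0.0003  3.0473]
[(0.87, [201.2, 227.9, 83.8, 48.2])]
0.19072239752241932 (array([ 0.4543, -0.0931, -0.11  ]), np.float64(0.4720279574394226))
0.20072239752241933 (array([ 0.46  , -0.0989, -0.1097]), np.float64(0.4792439341545105))
0.21072239752241934 (array([ 0.466, -0.104, -0.123]), np.float64(0.4937440752983093))
scene colour 1277 200 296 196 276
(array([ 0.4601, -0.0998, -0.1011]), np.float64(0.542603611946106))
[(0.89, [380.1, 262.9, 23.0, 31.1])]
top colour 409 380 402 263 291
```

```bash
python3 - <<'E'
from h import *
d=grab('scene');M=optics.masks_of('fresh_center','scene'); print(M[0]['rect'])
m=M[0]['region']; ys,xs=np.nonzero(m)
j=xs.argmax(); print('right',xs[j],ys[xs>=xs.max()-1].mean(),'left',xs.min(),ys[xs<=xs.min()+1].mean())
for x in(.450,.4562,.462):
  for z in(.196,.201,.206):
    q=np.argwhere(render(d,CART,(x,-.099,z,-.095))>.5); r=q[:,1]>=q[:,1].max()-1; l=q[:,1]<=q[:,1].min()+1
    print(x,z,'right',q[:,1].max(),q[r,0].mean(),'left',q[:,1].min(),q[l,0].mean(),'top',q[:,0].min(),'bot',q[:,0].max())
E
```

```text
[200.9, 227.2, 88.3, 48.9]
right 285 273.7142857142857 left 201 232.2
0.45 0.196 right 282 274.7142857142857 left 196 233.7 top 215 bot 276
0.45 0.201 right 282 273.0 left 195 231.25 top 213 bot 275
0.45 0.206 right 282 271.5 left 195 230.16666666666666 top 211 bot 273
0.4562 0.196 right 285 276.0 left 198 234.25 top 216 bot 278
0.4562 0.201 right 285 274.7142857142857 left 198 233.0909090909091 top 214 bot 276
0.4562 0.206 right 285 273.2857142857143 left 197 230.83333333333334 top 212 bot 275
0.462 0.196 right 288 277.5 left 201 236.16666666666666 top 217 bot 279
0.462 0.201 right 288 276.2857142857143 left 200 234.28571428571428 top 215 bot 278
0.462 0.206 right 288 274.5 left 200 233.0909090909091 top 214 bot 276
```

```bash
python3 -m handwheel '[{"dx":-0.9,"dy":-4.75,"dz":0,"wx":0,"wy":0,"wz":0,"claw":20},{"dx":0,"dy":-4.75,"dz":0,"wx":0,"wy":0,"wz":0,"claw":20},{"dx":0,"dy":0,"dz":0,"wx":0,"wy":0,"wz":0,"claw":20},{"dx":0,"dy":0,"dz":0,"wx":0,"wy":0,"wz":0,"claw":20}]'
python3 -c "
from h import *
go(.456,-.1945,.07,3.047)
d=grab('scene');m=optics.masks_of('fresh_center','scene')[0]['region']; ys,xs=np.nonzero(m)
print('right',xs.max(),ys[xs>=xs.max()-1].mean(),'left',xs.min(),ys[xs<=xs.min()+1].mean())
for x,y in((.456,-.1945),(.461,-.1945),(.456,-.190)):
    q=np.argwhere(render(d,CART,(x,y,.2,-.095))>.5); r=q[:,1]>=q[:,1].max()-1; l=q[:,1]<=q[:,1].min()+1
    print(x,y,'right',q[:,1].max(),q[r,0].mean(),'left',q[:,1].min(),q[l,0].mean())
"
```

```text
clock: 49.6
position: [0.4566, -0.1934, 0.1856]
tool_rot: [3.141, 0.0, 3.049]
force: [-0.5, 0.3, -1.3]
grip_width: 0.0341
finger_force: 60.6
dx 0.05 dy -0.12 dz 11.56 wz 0.002
right 255 315.6 left 166 270.42857142857144
0.456 -0.1945 right 254 316.7142857142857 left 163 269.3333333333333
0.461 -0.1945 right 257 318.1666666666667 left 165 270.3333333333333
0.456 -0.19 right 256 314.5 left 164 267.4
```

```bash
python3 -m handwheel '[{"dx":0,"dy":-0.1,"dz":4,"wx":0,"wy":0,"wz":0,"claw":20},{"dx":0,"dy":0,"dz":3,"wx":0,"wy":0,"wz":0,"claw":20},{"dx":0,"dy":0,"dz":2,"wx":0,"wy":0,"wz":0,"claw":20},{"dx":0,"dy":0,"dz":1,"wx":0,"wy":0,"wz":0,"claw":20},{"dx":0,"dy":0,"dz":0,"wx":0,"wy":0,"wz":0,"claw":20}]'
python3 -m handwheel '[{"dx":0,"dy":0,"dz":0.5,"wx":0,"wy":0,"wz":0,"claw":20},{"dx":0,"dy":0,"dz":0.5,"wx":0,"wy":0,"wz":0,"claw":20},{"dx":0,"dy":0,"dz":0.3,"wx":0,"wy":0,"wz":0,"claw":20},{"dx":0,"dy":0,"dz":0,"wx":0,"wy":0,"wz":0,"claw":20}]'
```

```text
clock: 50.32
position: [0.4565, -0.1944, 0.0856]
tool_rot: [3.141, -0.0, 3.05]
force: [0.2, 0.4, -1.1]
grip_width: 0.0341
finger_force: 60.6
clock: 50.82
position: [0.4563, -0.195, 0.0725]
tool_rot: [3.142, -0.0, 3.049]
force: [-0.9, 0.3, -1.6]
grip_width: 0.0344
finger_force: 60.6
```

```bash
python3 -m handwheel '[{"dx":0,"dy":0,"dz":0.3,"wx":0,"wy":0,"wz":0,"claw":20},{"dx":0,"dy":0,"dz":0.2,"wx":0,"wy":0,"wz":0,"claw":20},{"dx":0,"dy":0,"dz":0,"wx":0,"wy":0,"wz":0,"claw":20}]'
```

```text
clock: 51.2
position: [0.4571, -0.1939, 0.069]
tool_rot: [3.142, 0.001, 3.05]
force: [-9.2, 7.8, 34.3]
grip_width: 0.0339
finger_force: 64.8
```

```bash
python3 -m handwheel '[{"dx":0,"dy":0,"dz":-0.3,"wx":0,"wy":0,"wz":0,"claw":20},{"dx":0,"dy":0,"dz":0,"wx":0,"wy":0,"wz":0,"claw":62},{"dx":0,"dy":0,"dz":0,"wx":0,"wy":0,"wz":0,"claw":62},{"dx":0,"dy":0,"dz":0,"wx":0,"wy":0,"wz":0,"claw":62},{"dx":0,"dy":0,"dz":-4,"wx":0,"wy":0,"wz":0,"claw":62},{"dx":0,"dy":0,"dz":-5,"wx":0,"wy":0,"wz":0,"claw":62},{"dx":0,"dy":0,"dz":-5,"wx":0,"wy":0,"wz":0,"claw":62},{"dx":-5,"dy":3,"dz":0,"wx":0,"wy":0,"wz":0,"claw":62}]'
python3 - <<'E'
from h import *
np.set_printoptions(precision=4,suppress=True)
s=grab('scene','s10.png');t=grab('top','t10.png')
m=optics.masks_of('fresh_center','scene')[0]['region']
for z in(.075,.08,.085): print(z,fit(CART,[(s,m)],(.456,-.194,[-.09]),z))
M=optics.masks_of('fresh_center','top');print([(k['p'],k['rect']) for k in M][:2])
V=[]
for n,d,(x,y,a,b) in(('scene',s,(225,255,70,70)),):
    hsv=cv2.cvtColor(d['frame'],cv2.COLOR_BGR2HSV).astype(int); k=np.zeros((480,640),np.uint8)
    w=(hsv[...,0]>3)&(hsv[...,0]<18)&(hsv[...,1]>150)&(hsv[...,2]>90); k[y:y+b,x:x+a]=w[y:y+b,x:x+a]
    n_,l,st,ce=cv2.connectedComponentsWithStats(k); j=1+np.argmax(st[1:,4]); print(st[j],ce[j]); V.append((d,(l==j)))
c=cyl(-24,16,11,11)
for z in(.125,.13,.135): print('knob',z,fit([c[:,[1,2,0]]],V,(.5367,-.1217,[0]),z))
E
```

```text
clock: 52.2
position: [0.5081, -0.1753, 0.2134]
tool_rot: [-3.138, 0.003, 3.038]
force: [1.0, -1.1, -0.3]
grip_width: 0.053
finger_force: 0.0
0.075 (array([ 0.4546, -0.1903, -0.0944]), np.float64(0.08378493785858154))
0.08 (array([ 0.4565, -0.192 , -0.0917]), np.float64(0.08651936054229736))
0.085 (array([ 0.4595, -0.1938, -0.0883]), np.float64(0.09102267026901245))
[(0.84, [407.3, 233.1, 27.8, 61.1])]
[264 287  11  18 127] [269.189 294.622]
knob 0.125 (array([ 0.5344, -0.1201,  0.1037]), np.float64(0.4202567934989929))
knob 0.13 (array([ 0.5353, -0.1206,  0.2962]), np.float64(0.4256642460823059))
knob 0.135 (array([ 0.5374, -0.1242,  0.0409]), np.float64(0.43524181842803955))
```

```bash
python3 -m handwheel '[{"dx":0,"dy":0,"dz":0,"wx":0,"wy":0,"wz":0.171,"claw":60},{"dx":0,"dy":0,"dz":0,"wx":0,"wy":0,"wz":0.171,"claw":60},{"dx":0,"dy":0,"dz":0,"wx":0,"wy":0,"wz":0.171,"claw":60},{"dx":0,"dy":0,"dz":0,"wx":0,"wy":0,"wz":0.171,"claw":60},{"dx":0,"dy":0,"dz":0,"wx":0,"wy":0,"wz":0.171,"claw":60},{"dx":0,"dy":0,"dz":0,"wx":0,"wy":0,"wz":0.171,"claw":60},{"dx":0,"dy":0,"dz":0,"wx":0,"wy":0,"wz":0.171,"claw":60},{"dx":0,"dy":0,"dz":0,"wx":0,"wy":0,"wz":0.171,"claw":60}]'
python3 -m handwheel '[{"dx":0,"dy":0,"dz":0,"wx":0,"wy":0,"wz":0.171,"claw":60},{"dx":0,"dy":0,"dz":0,"wx":0,"wy":0,"wz":0,"claw":60}]'
python3 -c "
from h import *
go(.537,-.122,.119,1.5)"
```

```text
clock: 53.4
position: [0.5081, -0.1704, 0.2103]
tool_rot: [-3.141, -0.0, 1.674]
force: [0.1, -0.2, -0.2]
grip_width: 0.051
finger_force: 0.0
clock: 53.65
position: [0.5083, -0.1702, 0.2104]
tool_rot: [-3.141, 0.001, 1.51]
force: [0.6, -0.6, 0.1]
grip_width: 0.0511
finger_force: 0.0
dx 4.99 dy 2.57 dz 9.14 wz 0.010
```

```bash
python3 -m handwheel '[{"dx":5,"dy":2.6,"dz":0,"wx":0,"wy":0,"wz":0.01,"claw":60},{"dx":0,"dy":0,"dz":0,"wx":0,"wy":0,"wz":0,"claw":60},{"dx":0,"dy":0,"dz":4,"wx":0,"wy":0,"wz":0,"claw":60},{"dx":0,"dy":0,"dz":3,"wx":0,"wy":0,"wz":0,"claw":60},{"dx":0,"dy":0,"dz":1.2,"wx":0,"wy":0,"wz":0,"claw":60},{"dx":0,"dy":0,"dz":0.7,"wx":0,"wy":0,"wz":0,"claw":60},{"dx":0,"dy":0,"dz":0,"wx":0,"wy":0,"wz":0,"claw":60}]'
python3 -m handwheel '[{"dx":0,"dy":0,"dz":0,"wx":0,"wy":0,"wz":0,"claw":5},{"dx":0,"dy":0,"dz":0,"wx":0,"wy":0,"wz":0,"claw":5},{"dx":0,"dy":0,"dz":0,"wx":0,"wy":0,"wz":0,"claw":5},{"dx":0,"dy":0,"dz":0,"wx":0,"wy":0,"wz":0,"claw":5},{"dx":0,"dy":0,"dz":0,"wx":0,"wy":0,"wz":0,"claw":5}]' 50
```

```text
clock: 54.52
position: [0.5381, -0.1216, 0.1219]
tool_rot: [3.141, 0.0, 1.5]
force: [-0.4, 0.5, 0.0]
grip_width: 0.0515
finger_force: 0.0
clock: 55.15
position: [0.5378, -0.1215, 0.1217]
tool_rot: [-3.141, 0.0, 1.5]
force: [-5.4, -0.6, 5.7]
grip_width: 0.0202
finger_force: 49.1
```

```bash
python3 -m handwheel '[{"dx":0,"dy":0,"dz":-1.4,"wx":0,"wy":0,"wz":0,"claw":5},{"dx":0,"dy":0,"dz":-1.5,"wx":0,"wy":0,"wz":0,"claw":5},{"dx":0,"dy":0,"dz":-1.4,"wx":0,"wy":0,"wz":0,"claw":5},{"dx":0,"dy":0,"dz":0,"wx":0,"wy":0,"wz":0,"claw":5}]'
```

```text
clock: 55.65
position: [0.5373, -0.1216, 0.1656]
tool_rot: [-3.141, 0.0, 1.5]
force: [-7.2, 0.5, -9.1]
grip_width: 0.0201
finger_force: 49.5
```

```bash
python3 -m handwheel '[{"dx":-1.08,"dy":-0.2,"dz":0,"wx":0,"wy":0,"wz":0.145,"claw":5},{"dx":-1.08,"dy":-0.08,"dz":0,"wx":0,"wy":0,"wz":0.145,"claw":5},{"dx":-1.08,"dy":-0.08,"dz":0,"wx":0,"wy":0,"wz":0.145,"claw":5},{"dx":-1.08,"dy":-0.08,"dz":0,"wx":0,"wy":0,"wz":0.145,"claw":5},{"dx":-1.08,"dy":-0.08,"dz":0,"wx":0,"wy":0,"wz":0.145,"claw":5}]'
```

```text
clock: 56.28
position: [0.5158, -0.1705, 0.1657]
tool_rot: [3.138, -0.002, 0.77]
force: [4.2, -4.3, -10.0]
grip_width: 0.02
finger_force: 49.7
```

```bash
python3 -m handwheel '[{"dx":-1.08,"dy":0.04,"dz":0,"wx":0,"wy":0,"wz":0.145,"claw":5},{"dx":-1.08,"dy":-0.08,"dz":0,"wx":0,"wy":0,"wz":0.145,"claw":5},{"dx":-1.08,"dy":-0.08,"dz":0,"wx":0,"wy":0,"wz":0.145,"claw":5},{"dx":-1.08,"dy":-0.08,"dz":0,"wx":0,"wy":0,"wz":0.145,"claw":5},{"dx":0,"dy":0,"dz":0,"wx":0,"wy":0,"wz":0,"claw":5}]'
```

```text
clock: 56.9
position: [0.4778, -0.1913, 0.1656]
tool_rot: [3.14, -0.002, 0.192]
force: [2.2, -5.8, -8.9]
grip_width: 0.0199
finger_force: 49.6
```

```bash
python3 -m handwheel '[{"dx":-1.0,"dy":-0.05,"dz":0,"wx":0,"wy":0,"wz":0.145,"claw":5},{"dx":-1.0,"dy":-0.08,"dz":0,"wx":0,"wy":0,"wz":0.145,"claw":5},{"dx":-0.1,"dy":0,"dz":0,"wx":0,"wy":0,"wz":0,"claw":5},{"dx":0,"dy":0,"dz":0,"wx":0,"wy":0,"wz":0,"claw":5}]'
```

```text
clock: 57.4
position: [0.4574, -0.1927, 0.1657]
tool_rot: [3.14, -0.003, -0.095]
force: [2.3, -10.4, -8.8]
grip_width: 0.0201
finger_force: 49.8
```

```bash
python3 -m handwheel '[{"dx":-0.2,"dy":0.1,"dz":0,"wx":0,"wy":0,"wz":0,"claw":5},{"dx":-0.1,"dy":0.1,"dz":0,"wx":0,"wy":0,"wz":0,"claw":5},{"dx":0,"dy":0,"dz":0,"wx":0,"wy":0,"wz":0,"claw":5}]'
```

```text
clock: 57.78
position: [0.456, -0.1931, 0.166]
tool_rot: [3.141, -0.006, -0.094]
force: [10.6, -2.1, -8.2]
grip_width: 0.0204
finger_force: 49.6
```

```bash
python3 -m handwheel '[{"dx":0.05,"dy":0,"dz":1,"wx":0,"wy":0,"wz":0,"claw":5},{"dx":0,"dy":0,"dz":1,"wx":0,"wy":0,"wz":0,"claw":5},{"dx":0,"dy":0,"dz":0.8,"wx":0,"wy":0,"wz":0,"claw":5},{"dx":0,"dy":0,"dz":0.3,"wx":0,"wy":0,"wz":0,"claw":5},{"dx":0,"dy":0,"dz":0.2,"wx":0,"wy":0,"wz":0,"claw":5},{"dx":0,"dy":0,"dz":0,"wx":0,"wy":0,"wz":0,"claw":5}]'
```

```text
clock: 58.52
position: [0.4565, -0.1933, 0.1332]
tool_rot: [3.141, -0.006, -0.095]
force: [7.1, -2.4, -0.2]
grip_width: 0.0201
finger_force: 50.7
```

```bash
python3 -m handwheel '[{"dx":0,"dy":0,"dz":0.2,"wx":0,"wy":0,"wz":0,"claw":5},{"dx":0,"dy":0,"dz":0,"wx":0,"wy":0,"wz":0,"claw":60},{"dx":0,"dy":0,"dz":0,"wx":0,"wy":0,"wz":0,"claw":60},{"dx":0,"dy":0,"dz":0,"wx":0,"wy":0,"wz":0,"claw":60},{"dx":0,"dy":0,"dz":-3,"wx":0,"wy":0,"wz":0,"claw":60},{"dx":0,"dy":0,"dz":-5,"wx":0,"wy":0,"wz":0,"claw":60},{"dx":0,"dy":-5,"dz":-2,"wx":0,"wy":0,"wz":0,"claw":60},{"dx":0,"dy":-5,"dz":0,"wx":0,"wy":0,"wz":0,"claw":60}]'
python3 -m handwheel '[{"dx":0,"dy":-6,"dz":0,"wx":0,"wy":0,"wz":0,"claw":60},{"dx":0,"dy":-6,"dz":0,"wx":0,"wy":0,"wz":0,"claw":60},{"dx":0,"dy":-6,"dz":0,"wx":0,"wy":0,"wz":0,"claw":60},{"dx":0,"dy":0,"dz":0,"wx":0,"wy":0,"wz":0,"claw":60}]'
python3 - <<'E'
from h import *
np.set_printoptions(precision=4,suppress=True)
s=grab('scene')
cv2.imwrite('pics/p9.png',cv2.resize(s['frame'][220:480,40:400],(792,572),interpolation=cv2.INTER_CUBIC))
M=optics.masks_of('carrier_lip','scene'); m=cv2.morphologyEx(M[0]['region'].astype(np.uint8),cv2.MORPH_CLOSE,np.ones((25,25)))
print(fit(CARR,[(s,m)],(.58,-.22,[-.047]),.07))
k=np.zeros((480,640),bool); h=cv2.cvtColor(s['frame'],cv2.COLOR_BGR2HSV).astype(int); y,x=286,198; w=(h[...,0]>3)&(h[...,0]<18)&(h[...,1]>150)&(h[...,2]>90); k[y:y+34,x:x+28]=w[y:y+34,x:x+28]; v,u=np.nonzero(k); print(u.mean(),v.mean(),k.sum())
E
```

```text
clock: 59.52
position: [0.4641, -0.0926, 0.2313]
tool_rot: [3.141, -0.003, -0.097]
force: [0.2, 0.5, 0.2]
grip_width: 0.0512
finger_force: 0.0
clock: 60.02
position: [0.4803, 0.0905, 0.2298]
tool_rot: [-3.14, -0.0, -0.089]
force: [-0.2, -1.4, 0.4]
grip_width: 0.0511
finger_force: 0.0
(array([ 0.5812, -0.2135, -0.0453]), np.float64(0.03059142827987671))
210.97727272727272 298.21590909090907 88
```

View pics/p9.png

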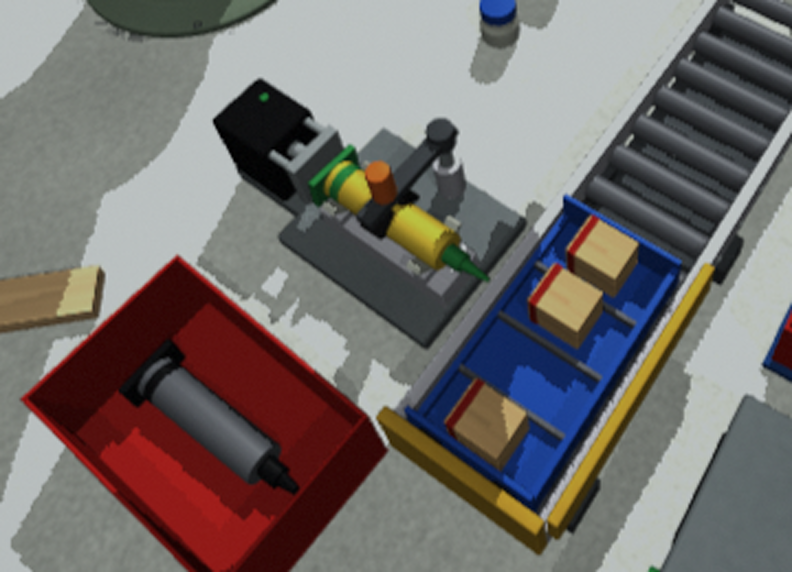

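The picture shows the fresh cartridge clamped in the cradle, the spent one in the bin, and the carrier home with three blocks. The knob is at pixel (211.0, 298.2), against (210.9, 298.0) at the start.

```bash
python3 -c "
from workcell import job_done
print(job_done())"
```

```text
the job is handed in; nothing more can be done
None
```

The job is handed in with no verdict returned. In the last picture the fresh cartridge is clamped square, the spent one is in the bin, and all three blocks lie in their lanes with the carrier home; block B first landed on a rib and was re-laid.

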